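# Swing the loaded bamboo board home around its pivot pin

### The job

The bamboo board with the sugar pot on it juts out askew across the shelf and has to be parked straight, without lifting it or touching the pot. Slide it by its edges until the notch in its far edge is bedded on the steel pin, while the board is still askew, and push until you feel it bear on the pin; then keep the notch on the pin and swing the board about it until its long far edge meets the rubber-sleeved stop post, and press it there firmly for a moment without ramming it. Leave the board there with the pot still standing on it, and leave the other things on the shelf where they are.

Things in the scene. Friction and masses are not known exactly. Their poses are not given: they have to be found in the camera images.
- tray: Loose flat bamboo board, 200 mm long (its y), 110 wide (its x), 18 thick, 0.3-0.65 kg, flat on the shelf. Origin: on the underside, where the pin's axis lies when the pin is at the bottom of the notch. In its frame (mm) the near long edge is at x=-94, the far one at x=+16, the short ends at y=+35 and y=-165. Parked, its origin and axes coincide with the pin's.
- tray_edge (a point): Middle of the board's near long edge, half-way up, at (-94, -65, 9) mm in its frame. Axes as the board's. At the start the board's y=-165 end is turned towards the robot: its yaw is 0.45 to 0.75 rad less than the pin's, its origin 35 to 70 mm from the pin's, up to 30 mm of that along the board's y.
- notch_mouth (a point): Middle of the notch's mouth in the board's far long edge, at (16, 0, 9) mm in its frame. The notch goes through the whole thickness: 44 mm wide at the edge, narrowing like a funnel to a throat 15 mm wide, 22 mm deep (bottom at x=-6 mm). Axes as the board's.
- pin: Steel pivot pin, 12 mm in diameter, 32 mm high, fixed upright in the shelf. Origin on its axis at shelf height, z up. Its x and y axes are the directions that the board's x and y axes must finally have; the stop stands 130 mm from it along its -y.
- stop: Fixed upright stop post with a black rubber sleeve, 16 mm in diameter, 32 mm high, at (24, -130) mm in the pin's frame, so that the board's far edge touches it when the board is straight. It does not give. Origin on its axis at shelf height.
- sugar_pot: Loose white ceramic sugar pot with a steel flip-top lid (shut), 60 mm in diameter, 58 mm high, about 0.22 kg, standing on the board near (-36, -100) mm in the board's frame; held by friction alone. Origin at the centre of its underside (18 mm above the shelf).
- tea_tin: Loose stainless tea tin with a press-fit cap, 67 mm in diameter, 90 mm high, to the left of the pin. Origin at the centre of its underside. Leave alone.
- egg_holder: Loose white plastic egg holder with two cups, 55 x 110 x 40 mm high, beyond the pin and stop. Origin at the centre of its underside. Leave alone.
- coaster: Loose round bamboo coaster, 94 mm in diameter, 9 mm thick, lying to the right. Origin at the centre of its underside. Leave alone.
- mug: Loose blue mug, 76 mm in diameter, 85 mm high, to the left. Origin at the centre of its underside. Leave alone.
- jar: Loose amber glass jar, 68 mm in diameter, 110 mm high, to the right. Origin at the centre of its underside. Leave alone.
- dish: Loose small white bowl, 90 mm in diameter, 22 mm high, at the far side. Origin at the centre of its underside. Leave alone.
Things that resemble listed ones, but are neither listed nor needed, are in the scene too. Leave any pink look-alike of the tray alone.

How it is judged (in metres and radians):
On the way, in this order (a step that is already met when the one before it is completed fails the run):
1. the notch is bedded on the pin (board origin within 5 mm of the pin's axis) and the board bears on the pin with over 1.5 N, while the board is still more than 0.25 rad askew (horizontal distance between tray and pin below 0.005 m and contact force between tray and pin above 1.5 N and angle between the y axis of tray and the y axis of pin, either way round above 0.25 rad), for 0.1 s.
2. with the notch on the pin, the board is swung straight and presses on the stop with over 2 N (horizontal distance between tray and pin below 0.005 m and contact force between tray and stop above 2 N and angle between the y axis of tray and the y axis of pin, either way round below 0.04 rad), for 0.2 s.
At the end, for the whole second after the job is handed in: The board lies flat and at rest with its notch on the pin (within 5 mm), its long edge along the pin-to-stop line (within 0.04 rad, that is, against the stop), and the sugar pot stands upright and at rest on it (horizontal distance between tray and pin below 0.005 m and angle between the y axis of tray and the y axis of pin, either way round below 0.04 rad and angle between tray's own z axis and vertical below 0.03 rad and height (world z) of tray below 0.004 m and linear speed of each of tray, sugar_pot below 0.01 m/s and angle between sugar_pot's own z axis and vertical below 0.08 rad and z of sugar_pot in the frame of tray above 0.014 m); the robot touches nothing.
It fails at once if the board is swung to less than 0.25 rad askew while its notch is off the pin (more than 12 mm) (angle between the y axis of tray and the y axis of pin, either way round below 0.25 rad and horizontal distance between tray and pin above 0.012 m).
It fails at once if the board is rammed against the pin or the stop (over 45 N) (contact force between tray and pin above 45 N or contact force between tray and stop above 45 N).
It fails at once if the board is lifted or tipped (height (world z) of tray above 0.012 m or angle between tray's own z axis and vertical above 0.1 rad).
It fails at once if the robot touches the sugar pot, or the pot tips over (contact force between any of the fingers, the arm and sugar_pot above 0.5 N or angle between sugar_pot's own z axis and vertical above 0.3 rad).
It fails at once if another thing on the shelf is moved by more than 15 mm (distance of any of tea_tin, egg_holder, coaster, mug, jar, dish from where it was at the start of the episode above 0.015 m).
It also fails if it takes over 67 s, if anything falls off the work surface, if the arm or the gripper's body presses on something with over 40 N, if the wrist force passes 120 N, or if a joint passes its speed limit or range.

### The arm

A 6-joint arm with a two-finger parallel gripper is mounted at the origin on the work surface. World frame = base frame: x ahead of the robot, y to its left, z up, the work surface at z = 0. Lengths are in mm, angles in degrees, forces in N, time in s.
With the tool pointing down it reaches from about 350 to 850 mm from the base axis. Payload 8.1 kg.
Tool frame: the origin (TCP) lies on the centre line of the jaws, within the pads' length; the fingertips stand r.tip_extent ahead of it and the grasp point (between the pads) lies 8 mm behind it (r.tip_extent is the distance from the TCP to the fingertips, in mm); z points along the fingers, y is the direction in which the jaws open and shut (so a half turn about z gives the same grasp; the last joint's range is limited). The gripper opens to 85 mm and grips with 20 to 120 N. Pads are 22 mm wide; open, the fingers measure 114 mm over their backs; the gripper's body (76 mm by 85 mm) begins 54 mm behind the grasp point. The pads swing forward as they close: fully open they stand 13 mm farther back than shut.
Start: joints at [-76.57, 7.471, 85.268, -0, 87.261, -4.893], TCP at [188.646, -569.577, 242.292] pointing down, gripper open.
Joint ranges: [-169.43, 169.43], [-51.17, 129.36], [1.28, 143.12], [-76.62, 256.62], [0, 156.53], [-152.29, 152.29]. Speed limits (degrees/s): [136.94, 136.94, 159.86, 180, 180, 180].

### API

Orientations are given as [roll, pitch, yaw] about the fixed x, y, z axes, in that order (R = Rz(yaw) Ry(pitch) Rx(roll)).
In Python, from bench import sense, optics, hand_in, spotter, r gives the robot as it stands.
- The arm moves only by the tool apply_moves, never from a script. Its argument "series" is a list of rows, each a list of 3 entries, a list of its own where there are three numbers: the opening, from 0 (shut) to 1 (fully open), then the shift along the world's x, y, z in m, then the turn about the world's z in rad. In form: [[grip, [x, y, z], turn], ...]. A call has 1 to 5 rows; each row is the pose to reach, as a shift and turn from the pose measured when the call began; what a row does not reach only later rows make up. A row lasts 1/8 s, in which the tool goes at most 62.5 mm and 10.7 degrees, less where a joint would pass 70% of its speed; a pose out of reach is approached as far as the arm can. A call with a gripper value outside its range is refused whole. The fingers move at their own pace and stop on an object; "grip_force" is the grip in N (left out, the last holds). Time passes only in rows, so rows that repeat a pose let the fingers close. It gives the time, the measured TCP pose, the force and the opening at its end, in the units of the state.
- sense(): the state, without advancing time (a new reading comes with each control period).
- optics.snapshot(name): name is "side" or "top"; returns a dict with "color" (480x640x3 uint8, blue, green, red), "intrinsics" (3x3 intrinsics, pixels), "rvec" (rotation vector, rad) and "tvec" (3), from world to camera coordinates, as OpenCV has them. Camera axes: x right, y down, z forward; pixel columns grow to the right and rows downward; lengths in mm; the calibration is good to about 2 mm. A picture is of the moment at which its call begins. There is no depth.
- hand_in(): hands the job in, once; it reports no verdict.
Trained networks look in a picture, given as the dict that the camera call returned (one of the last four; its "shot" number tells which), for a name from the list of things; names that differ only in an ending like _2 or _b are one class to them, and where a whole thing is asked for, a point or a joint stands for the part that bears it (a point fixed in the world has none). Each returns a list of dicts, best first, with "p" (0 to 1); they miss things now and then, are a little off and sometimes report something else, mostly with a low value. They report only what shows in the picture. A call takes as long as a camera call. They do not tell look-alikes from the thing itself.
- spotter.search_frame(picture, query): "xyz" ([x, y, z] in mm, in the coordinates of the camera as it stood for that picture, good to about 4 mm: the middle of the surface that is visible of it).
- spotter.masks_of(picture, query): "mask" (480x640 bool, what is visible of it).
The state is a dict: "time": time; "joint_pos": joint angles; "qd": joint speeds; "joint_efforts": joint torques, N m; "tool_pos": TCP position; "tcp_rot": TCP orientation; "ft_force": force on the tool from outside, world axes, zero at the start; "wrist_torque": the same for the moment, N m; "finger_gap": finger opening in mm.
Only numpy, scipy, OpenCV 4.12 (cv2) and the standard library are available. Lean on these libraries where they do the work, as an engineer would, in place of code of your own. Each camera call takes 0.05 s, during which the arm holds its last target.

## Working session

There is one attempt and no reset: what is moved stays moved. The work goes in short steps, Python scripts to look and compute and a tool call to move; the robot and the scene stay as the last step left them, time stands still between calls to the robot, and variables do not carry over. Pictures are saved under pics/ and viewed, and the job is handed in when it is done.

Besides the shell and the picture viewer there is one more tool, called after ">>>" as name(argument=value, ...) on one line, values as JSON. apply_moves: Moves the arm, as the interface text tells. Its arguments: {"type":"object","properties":{"series":{"type":"array"},"grip_force":{"type":"number"}},"required":["series"]}

```bash
mkdir -p pics; ls; python3 - <<'E'
from bench import sense, optics, r
import cv2
print(sense()); print(r.tip_extent)
for n in("top","side"):
    s=optics.snapshot(n); cv2.imwrite(f"pics/{n}0.png",s["color"]); print(n,s["intrinsics"],s["rvec"],s["tvec"])
E
```

```text
pics
{'time': 0.0, 'joint_pos': array([-7.65696284e+01,  7.51371630e+00,  8.53315242e+01, -1.31401562e-03,
        8.72615318e+01, -4.89231396e+00]), 'qd': array([ 0.04998992, -0.07174297,  0.07815349, -0.09507122,  0.00026164,
        0.02791775]), 'joint_efforts': array([-8.44637316e-05, -5.69394743e+01, -5.00551522e+01, -6.76815557e-05,
        1.47216115e-02,  7.25774657e-05]), 'tool_pos': array([ 188.5149529 , -569.04208354,  241.23741171]), 'tcp_rot': array([-1.79893505e+02, -7.79827169e-03,  1.83227423e+01]), 'ft_force': array([-0.34624655,  0.00462526, -0.10666379]), 'wrist_torque': array([0.02388732, 0.06914107, 0.00556437]), 'finger_gap': 85.47635371830887}
11.0
top [[433.66229912   0.         311.10808842]
 [  0.         433.66229912 244.82148848]
 [  0.           0.           1.        ]] [ 2.20482517 -2.19040343  0.10402607] [-40.5107025  510.82133083 945.82048825]
side [[601.94468851   0.         316.53004509]
 [  0.         601.94468851 237.4078865 ]
 [  0.           0.           1.        ]] [ 0.44086655 -2.81772523  1.06354693] [ 491.4405216   172.81502661 1191.03432447]
```

View pics/top0.png

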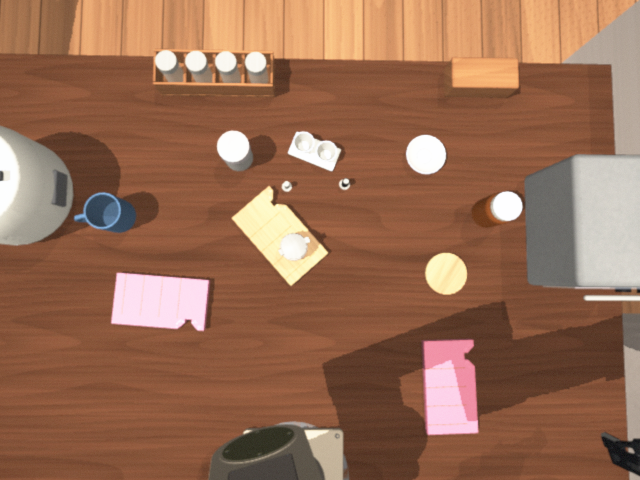

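View pics/side0.png

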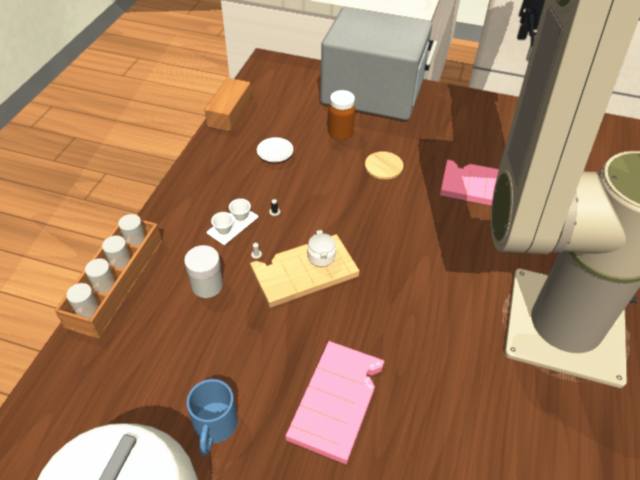

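```bash
cat > h.py <<'E'
import numpy as np, cv2
from bench import sense, optics, spotter, hand_in, r
from scipy.optimize import minimize, least_squares
def proj(s,P):
    return cv2.projectPoints(np.asarray(P,float).reshape(-1,3),s["rvec"],s["tvec"],s["intrinsics"],None)[0].reshape(-1,2)
def ray(s,uv,z):
    R=cv2.Rodrigues(s["rvec"])[0]; C=-R.T@s["tvec"].ravel()
    d=R.T@np.linalg.solve(s["intrinsics"],[uv[0],uv[1],1.]); return C+d*(z-C[2])/d[2]
def toworld(s,p):
    R=cv2.Rodrigues(s["rvec"])[0]; return R.T@(np.asarray(p)-s["tvec"].ravel())
B=np.array([(-94,-165),(16,-165),(16,-22),(-0,-7.5),(-6,-7.5),(-6,7.5),(0,7.5),(16,22),(16,35),(-94,35)],float)
def bpts(p,z):
    c,s=np.cos(p[2]),np.sin(p[2]); return np.c_[B@np.array([[c,s],[-s,c]])+p[:2],np.full(len(B),z)]
def sil(s,p,sc=4):
    im=np.zeros((480*sc,640*sc),np.uint8)
    a,b=[proj(s,bpts(p,z)) for z in(0,18)]
    f=lambda q:np.round((q+.5)*sc*16).astype(np.int32)
    cv2.fillPoly(im,[f(a)],255,shift=4);cv2.fillPoly(im,[f(b)],255,shift=4)
    for i in range(len(B)):
        j=(i+1)%len(B); cv2.fillPoly(im,[f(np.array([a[i],a[j],b[j],b[i]]))],255,shift=4)
    return cv2.resize(im,(640,480),interpolation=cv2.INTER_AREA)/255.
def fit(shots,masks,p0,ign=None):
    def c(q):
        p=[q[0],q[1],q[2]/100]
        return sum((np.abs(sil(s,p)-m)*(1-g)).sum() for s,m,g in zip(shots,masks,ign))
    q0=np.array([p0[0],p0[1],p0[2]*100])
    sim=np.vstack([q0]+[q0+d for d in np.diag([10,10,10.])])
    res=minimize(c,q0,method="Nelder-Mead",options=dict(initial_simplex=sim,xatol=.05,fatol=.05))
    return np.array([res.x[0],res.x[1],res.x[2]/100]),res.fun
E
python3 - <<'E'
from h import *
for n in("top","side"):
    s=optics.snapshot(n)
    for q in("tray","pin","stop","sugar_pot","egg_holder","tea_tin","notch_mouth"):
        for d in spotter.search_frame(s,q)[:3]:
            print(n,q,round(d["p"],2),toworld(s,d["xyz"]).round(1),proj(s,toworld(s,d["xyz"])).round(0))
    c=s["color"]; 
    c=c[120:300,210:370] if n=="top" else c[180:310,190:370]
    cv2.imwrite(f"pics/{n}_crop.png",cv2.resize(c,None,fx=4,fy=4,interpolation=cv2.INTER_CUBIC)[:600,:800])
E
```

```text
top tray 0.92 [ 198.  -344.2   18.1] [[450. 388.]]
top tray 0.78 [543.3  40.7  18.2] [[276. 230.]]
top tray 0.73 [384.7 295.5  18.2] [[159. 301.]]
top pin 0.65 [727.9 -42.7  12.6] [[314. 150.]]
top pin 0.61 [645.4  16.5   1.6] [[288. 186.]]
top stop 0.62 [ 652.2 -109.2   23.1] [[344. 182.]]
top sugar_pot 0.88 [507.4   2.7  74.1] [[293. 245.]]
top sugar_pot 0.43 [702.6 123.2  92.2] [[235. 150.]]
top egg_holder 0.56 [727.5 -42.8  13.1] [[314. 150.]]
top tea_tin 0.75 [700.5 124.6  89.3] [[235. 151.]]
top tea_tin 0.57 [503.5   1.4  73.2] [[293. 246.]]
top notch_mouth 0.94 [536.8  39.6  20.3] [[277. 233.]]
top notch_mouth 0.85 [381.8 295.   16.9] [[159. 303.]]
top notch_mouth 0.78 [ 202.9 -341.5   20.7] [[450. 386.]]
side tray 0.87 [385.4 306.2  18.4] [[335. 402.]]
side tray 0.68 [ 236.3 -326.7   21.7] [[471. 182.]]
side tray 0.59 [537.4  53.2  19. ] [[299. 273.]]
side pin 0.68 [540.2  51.5  22.3] [[298. 271.]]
side pin 0.61 [647.3  26.4  11. ] [[254. 253.]]
side sugar_pot 0.58 [498.7  14.1  68.3] [[323. 248.]]
side egg_holder 0.81 [720.7 -32.5  18.9] [[233. 223.]]
side egg_holder 0.72 [547.2  54.3  14.2] [[294. 273.]]
side tea_tin 0.93 [701.7 148.5  83.2] [[202. 268.]]
side notch_mouth 0.97 [542.   53.3  20. ] [[297. 272.]]
side notch_mouth 0.75 [ 235.9 -329.6   18.1] [[471. 183.]]
side notch_mouth 0.64 [380.3 307.3  18.1] [[337. 404.]]
```

View pics/top_crop.png

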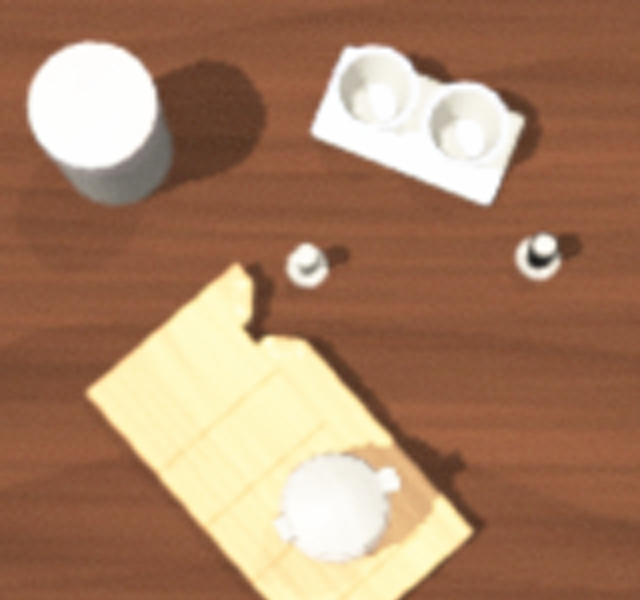

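View pics/side_crop.png

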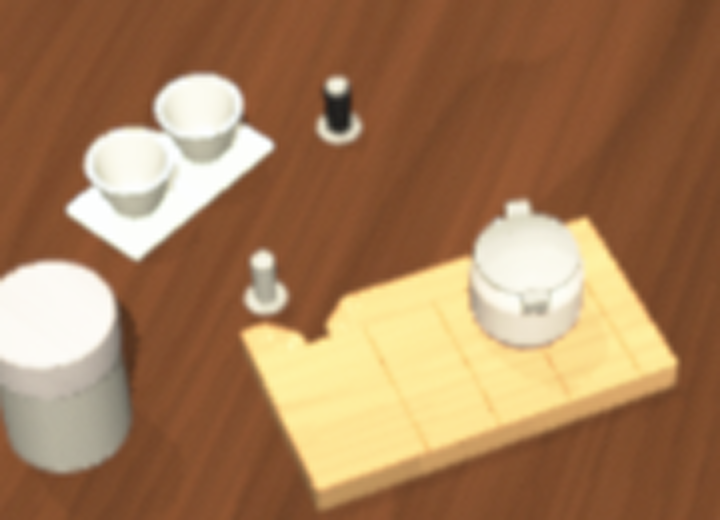

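```bash
cat >> h.py <<'E'
def bmask(s):
    # spotter mask nearest to bamboo board, by colour
    hsv=cv2.cvtColor(s["color"],cv2.COLOR_BGR2HSV)
    return hsv
E
python3 - <<'E'
from h import *
T=optics.snapshot("top");S=optics.snapshot("side")
f=lambda x,y,o:np.array([(x+.5)/4-.5+o[0],(y+.5)/4-.5+o[1]])
ot,os_=(210,120),(190,180)
obs=[(T,'p',32,f(313,260,ot)),(T,'p',1,f(306,267,ot)),(S,'p',32,f(262,257,os_)),(S,'p',1,f(266,297,os_)),
(T,'s',32,f(544,243,ot)),(T,'s',1,f(538,258,ot)),(S,'s',32,f(337,84,os_)),(S,'s',1,f(339,127,os_))]
for s,k,z,uv in obs: print(k,z,ray(s,uv,z).round(1))
def res(q):
    c,s_=np.cos(q[2]),np.sin(q[2]); o=[]
    st=q[:2]+np.array([24*c+130*s_,24*s_-130*c])
    for s,k,z,uv in obs:
        o+=list(proj(s,[*(q[:2] if k=='p' else st),z])[0]-uv)
    return o
r_=least_squares(res,[645,16,0],x_scale=[1,1,.01]); print(r_.x.round(4),np.degrees(r_.x[2]),np.round(r_.fun,1))
for n,s in(("t",T),("s",S)):
    for d in spotter.masks_of(s,"tray"):
        m=d["mask"]; yx=np.argwhere(m); print(n,d["p"],m.sum(),yx.mean(0)[::-1].round(1))
        cx=yx.mean(0)[::-1]
        if (n=="t" and np.hypot(*(cx-[276,235]))<25) or (n=="s" and np.hypot(*(cx-[305,270]))<25):
            np.save(f"m_{n}.npy",m)
E
```

```text
p 32 [643.1  15.3  32. ]
p 1 [645.5  20.2   1. ]
p 32 [646.9  18.3  32. ]
p 1 [646.1  20.    1. ]
s 32 [ 654.1 -112.6   32. ]
s 1 [ 652.2 -112.4    1. ]
s 32 [ 653.8 -115.5   32. ]
s 1 [ 652.6 -111.6    1. ]
[ 6.454593e+02  1.871350e+01 -1.242000e-01] -7.115206803334584 [-1.5 -1.1  0.7  0.   0.6  0.3  0.5 -0.3  0.3  0.4  0.4 -0.4 -0.1  0.7
  0.  -0.5]
t 0.94 4869 [449.4 386.8]
t 0.87 3524 [277.4 234.1]
t 0.66 4709 [160.3 300.6]
s 0.94 3769 [301.2 273.7]
s 0.94 1812 [469.  182.5]
s 0.81 6810 [334.9 402.2]
```

```bash
cat >> h.py <<'E'
def colmask(s,c):
    """bamboo by colour: bright, yellow hue; incl shaded; restricted to near c"""
    im=s["color"].astype(int); hsv=cv2.cvtColor(s["color"],cv2.COLOR_BGR2HSV)
    b,g,rr=im[...,0],im[...,1],im[...,2]
    m=(hsv[...,0]>=11)&(hsv[...,0]<=32)&(g>110)&(hsv[...,1]>50)
    return m
def track(p0,shots=None,verbose=True,arm_mask=None,name=None):
    if shots is None: shots=[optics.snapshot(n) for n in("top","side")]
    ms,ig=[],[]
    for k,s in enumerate(shots):
        m=colmask(s,None)
        # region of interest: near expected board
        roi=cv2.dilate((sil(s,p0,1)>.1).astype(np.uint8),np.ones((31,31)))>0
        m=m&roi
        ps=[p0[0]+np.cos(p0[2])*-36+np.sin(p0[2])*100,p0[1]+np.sin(p0[2])*-36-np.cos(p0[2])*100]
        g=np.zeros((480,640),np.uint8)
        hull=[]
        for z in(18,58,80):
            rad=34 if z<70 else 40
            a=np.linspace(0,6.28,30); hull.append(proj(s,np.c_[ps[0]+rad*np.cos(a),ps[1]+rad*np.sin(a),np.full(30,z)]))
        cv2.fillConvexPoly(g,cv2.convexHull(np.vstack(hull).astype(np.float32)).astype(np.int32),1)
        if k==0: # shadow of pot, right/up in top view
            q=np.vstack(hull)+[14,-4]; cv2.fillConvexPoly(g,cv2.convexHull(q.astype(np.float32)).astype(np.int32),1)
        g=(g>0)|(~roi)
        if arm_mask is not None: g|=arm_mask[k]
        ms.append(m.astype(float)); ig.append(g.astype(float))
    p,c=fit(shots,ms,p0,ig)
    ind=[fit([s],[m],p,[g]) for s,m,g in zip(shots,ms,ig)]
    if verbose: print("joint",p.round(3),round(c,1),"top",ind[0][0].round(3),round(ind[0][1],1),"side",ind[1][0].round(3),round(ind[1][1],1))
    if name:
        for n,s,m in zip(("top","side"),shots,ms):
            im=s["color"].copy(); im=cv2.resize(im,None,fx=4,fy=4,interpolation=cv2.INTER_CUBIC)
            mm=cv2.resize(m.astype(np.uint8),None,fx=4,fy=4,interpolation=cv2.INTER_NEAREST)
            cs,_=cv2.findContours(mm,cv2.RETR_LIST,cv2.CHAIN_APPROX_NONE); cv2.drawContours(im,cs,-1,(0,255,0),1)
            for z,col in((18,(255,0,0)),(0,(255,0,255))): cv2.polylines(im,[np.round((proj(s,bpts(p,z))+.5)*4).astype(np.int32)],True,col,1)
            c0=proj(s,bpts(p,9)).mean(0)*4; x0,y0=int(c0[0])-400,int(c0[1])-300
            cv2.imwrite(f"pics/{name}_{n}.png",im[max(y0,0):y0+600,max(x0,0):x0+800])
    return p
E
python3 - <<'E'
from h import *
p=track(np.array([608,37,-.124-.6]),name="fit0")
PIN=np.array([645.5,18.8]); d=PIN-p[:2]; print(d,np.hypot(*d),p[2]+.124)
E
```

```text
joint [606.36   46.874  -0.85 ] 583.4 top [606.476  48.89   -0.849] 357.7 side [606.34   45.317  -0.851] 183.5
[ 39.13954035 -28.0744665 ] 48.16720137901635 -0.7263252036609372
```

View pics/fit0_top.png

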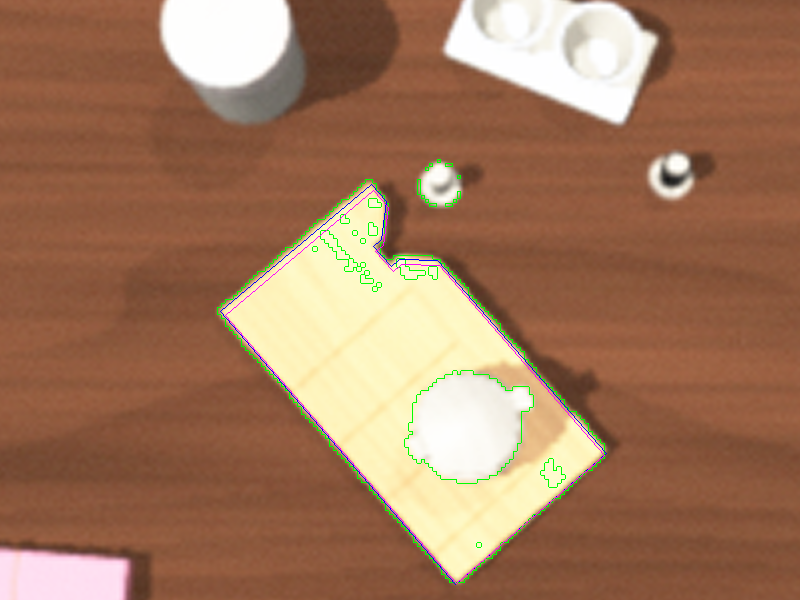

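View pics/fit0_side.png

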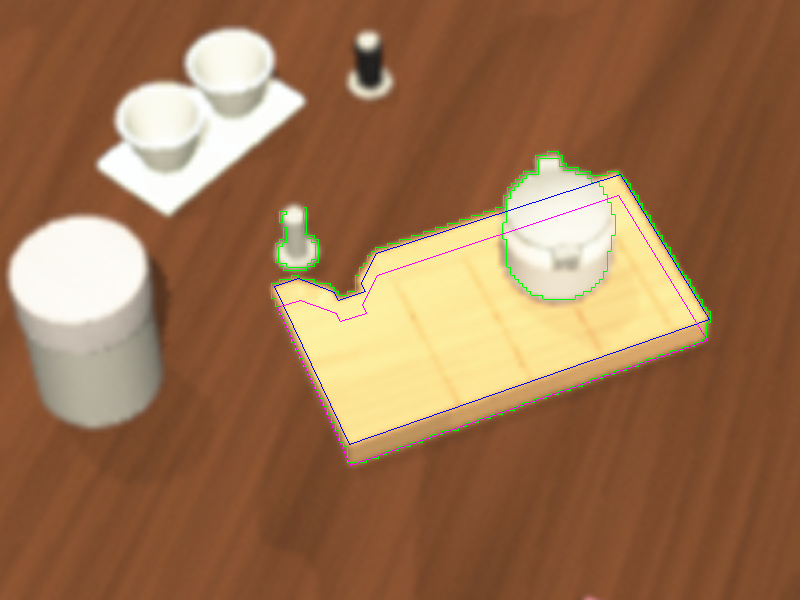

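The true board is the bamboo one at top-view pixel (280,235). The pink boards at (159,301) and (450,388) are look-alikes. The pin is at (287,186) and the stop, with its black sleeve, at (345,183). The enlarged crop confirms all of this. The board is about 0.73 rad askew, and its origin is 48 mm from the pin.

Plan: push the near long edge with both open fingers flat against it, first in a straight line onto the pin, then swinging about it.

>>> apply_moves(series=[[1,[0.021,0.046,0],0.13],[1,[0.042,0.092,0],0.26],[1,[0.063,0.138,0],0.39],[1,[0.084,0.184,0],0.52],[1,[0.105,0.23,0],0.657]])

```text
time: 1.82
tool_pos: [294.1, -338.1, 242.4]
tcp_rot: [180.0, 0.0, 56.2]
ft_force: [1.2, -0.4, -0.6]
finger_gap: 85.3
```

>>> apply_moves(series=[[1,[0.021,0.046,0],0.13],[1,[0.042,0.092,0],0.26],[1,[0.063,0.138,0],0.39],[1,[0.084,0.184,0],0.52],[1,[0.105,0.23,0],0.657]])

```text
time: 2.45
tool_pos: [399.6, -106.6, 242.8]
tcp_rot: [179.9, 0.0, 94.1]
ft_force: [1.4, -0.5, 0.0]
finger_gap: 85.2
```

>>> apply_moves(series=[[1,[0.021,0.046,0],0.13],[1,[0.042,0.092,-0.02],0.26],[1,[0.063,0.138,-0.05],0.39],[1,[0.084,0.184,-0.08],0.52],[1,[0.105,0.23,-0.11],0.657]])

```text
time: 3.08
tool_pos: [505.3, 125.1, 132.2]
tcp_rot: [179.9, 0.1, 132.0]
ft_force: [0.8, -1.5, 1.1]
finger_gap: 85.3
```

>>> apply_moves(series=[[1,[0,0,-0.04],-0.01],[1,[0,0,-0.08],-0.01],[1,[0,0,-0.1],-0.01],[1,[0,0,-0.1],-0.01]])

```text
time: 3.58
tool_pos: [503.5, 124.9, 30.3]
tcp_rot: [-179.9, -0.0, 131.4]
ft_force: [0.1, -0.5, 0.0]
finger_gap: 85.6
```

```bash
python3 - <<'E'
from h import *
print(sense()["tool_pos"],sense()["tcp_rot"],sense()["ft_force"])
for n in("top","side"):
    s=optics.snapshot(n); c=s["color"]
    c=c[120:300,180:380] if n=="top" else c[180:330,220:420]
    cv2.imwrite(f"pics/{n}_1.png",cv2.resize(c,None,fx=4,fy=4,interpolation=cv2.INTER_CUBIC)[:600])
    if n=="side":
        t=sense()["tool_pos"]; print(proj(s,[t,t-[0,0,t[2]]]))
E
```

```text
[503.53949272 124.89322812  30.32990352] [-1.79948840e+02 -4.72913083e-02  1.31432870e+02] [ 0.08761426 -0.53026208  0.03896067]
[[302.15773032 299.62433691]
 [302.27794826 309.20174302]]
```

View pics/side_1.png

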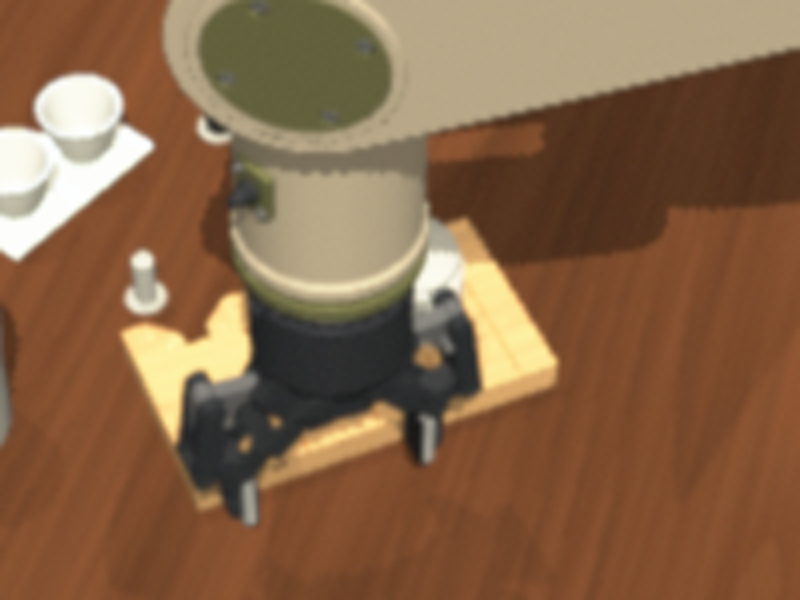

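View pics/top_1.png

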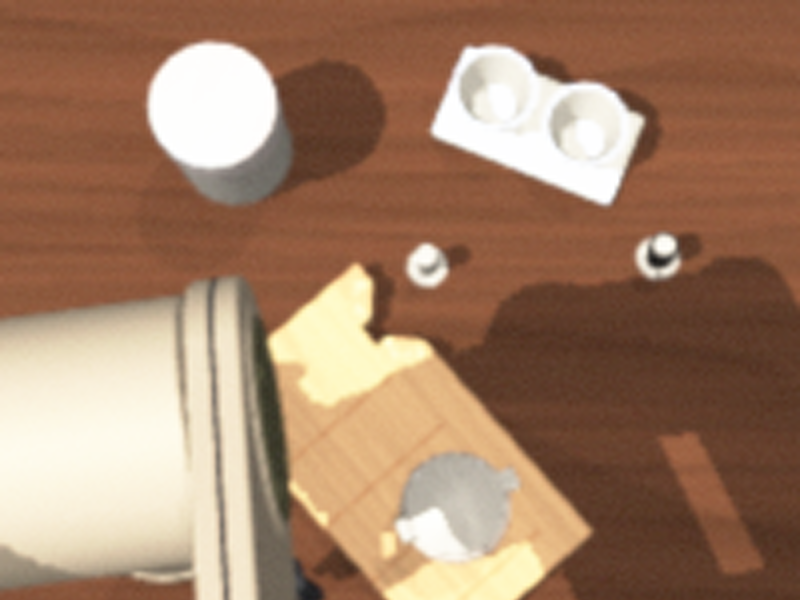

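```bash
python3 - <<'E'
from h import *
s=optics.snapshot("side")
t=sense()["tool_pos"][:2]; d=np.array([.75,.661])
for k in(43,50):
  for z in(0,10,20,30,40): print(k,z,proj(s,[[*(t+k*d),z],[*(t-k*d),z]]).round(1).tolist())
E
```

```text
43 0 [[282.1, 316.3], [321.5, 302.2]]
43 10 [[281.9, 313.5], [321.6, 299.3]]
43 20 [[281.8, 310.6], [321.7, 296.4]]
43 30 [[281.6, 307.7], [321.8, 293.4]]
43 40 [[281.4, 304.7], [321.9, 290.5]]
50 0 [[278.8, 317.5], [324.7, 301.0]]
50 10 [[278.6, 314.6], [324.8, 298.2]]
50 20 [[278.4, 311.8], [324.9, 295.3]]
50 30 [[278.2, 308.9], [325.0, 292.3]]
50 40 [[278.1, 305.9], [325.1, 289.3]]
```

>>> apply_moves(series=[[1,[-0.0045,-0.004,-0.012],0],[1,[-0.0045,-0.004,-0.024],0],[1,[-0.0045,-0.004,-0.024],0],[1,[0.0,-0.009,-0.024],0],[1,[0.0035,-0.013,-0.024],0]])

```text
time: 4.35
tool_pos: [510.8, 112.0, 10.1]
tcp_rot: [179.7, 0.2, 131.4]
ft_force: [0.1, 0.1, 0.0]
finger_gap: 85.2
```

```bash
python3 - <<'E'
from h import *
s=optics.snapshot("side"); c=s["color"][180:330,220:420]
cv2.imwrite(f"pics/side_2.png",cv2.resize(c,None,fx=4,fy=4,interpolation=cv2.INTER_CUBIC)[:600])
print(sense()["tool_pos"],sense()["ft_force"])
E
```

```text
[511.20338095 111.50714905  10.20973538] [ 0.48037241 -0.89315473  1.5050838 ]
```

View pics/side_2.png

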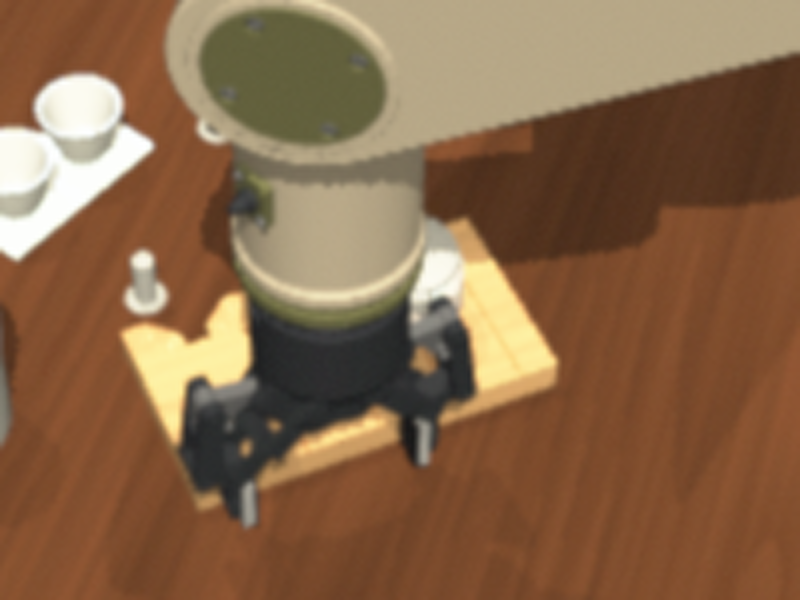

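>>> apply_moves(series=[[1,[0,0,0.006],0],[1,[0,0,0.006],0]])

```text
time: 4.65
tool_pos: [512.1, 111.6, 17.2]
tcp_rot: [179.6, 0.3, 131.4]
ft_force: [0.2, -0.0, -0.4]
finger_gap: 85.0
```

```bash
python3 - <<'E'
from h import *
q=sense();print(q["tool_pos"],q["tcp_rot"],q["ft_force"])
s=optics.snapshot("side"); c=s["color"][180:330,220:420]
cv2.imwrite(f"pics/side_3.png",cv2.resize(c,None,fx=4,fy=4,interpolation=cv2.INTER_CUBIC)[:600])
E
```

```text
[512.07233132 111.5600922   17.22153189] [179.61494581   0.26007146 131.39796979] [ 0.22637006 -0.00983469 -0.41046002]
```

View pics/side_3.png

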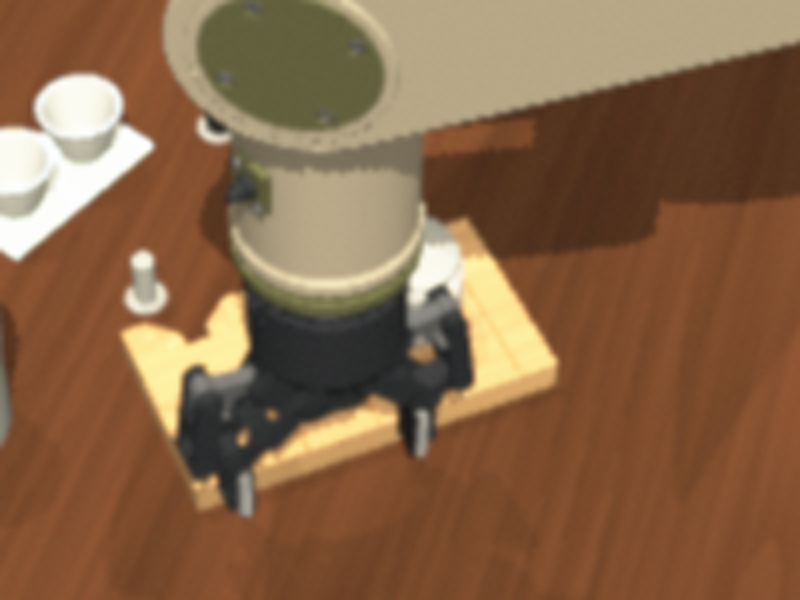

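>>> apply_moves(series=[[1,[0.002,-0.002,-0.002],0],[1,[0.003,-0.004,-0.003],0],[1,[0.005,-0.006,-0.003],0],[1,[0.0065,-0.0075,-0.003],0],[1,[0.0065,-0.0075,-0.003],0]])

```text
time: 5.32
tool_pos: [517.7, 104.3, 13.5]
tcp_rot: [179.7, 0.2, 131.4]
ft_force: [-2.6, 2.6, 0.4]
finger_gap: 85.2
```

```bash
python3 - <<'E'
from h import *
q=sense();print(q["tool_pos"],q["tcp_rot"],q["ft_force"])
s=optics.snapshot("side"); c=s["color"][180:330,220:420]
cv2.imwrite(f"pics/side_4.png",cv2.resize(c,None,fx=4,fy=4,interpolation=cv2.INTER_CUBIC)[:600])
E
```

```text
[517.6874795  104.31847464  13.54181707] [1.79678233e+02 1.71035037e-01 1.31388378e+02] [-2.5503595   2.62870969  0.41868555]
```

View pics/side_4.png

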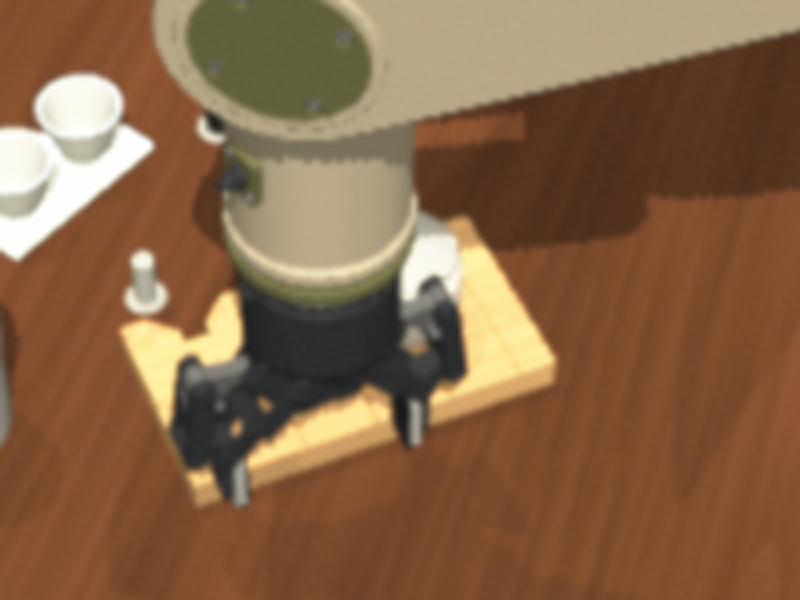

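>>> apply_moves(series=[[1,[0.002,-0.0015,0],0],[1,[0.0055,-0.004,0],0],[1,[0.009,-0.0065,0],0],[1,[0.0125,-0.009,0],0],[1,[0.015,-0.0105,0],0]])

```text
time: 6.0
tool_pos: [532.0, 94.0, 13.3]
tcp_rot: [179.7, 0.1, 131.4]
ft_force: [-4.9, 4.1, 3.3]
finger_gap: 85.6
```

```bash
python3 - <<'E'
from h import *
q=sense();print(q["tool_pos"],q["tcp_rot"],q["ft_force"],q["wrist_torque"])
s=optics.snapshot("side"); c=s["color"][180:330,220:420]
cv2.imwrite(f"pics/side_5.png",cv2.resize(c,None,fx=4,fy=4,interpolation=cv2.INTER_CUBIC)[:600])
s=optics.snapshot("top"); c=s["color"][120:270,200:400]
cv2.imwrite(f"pics/top_5.png",cv2.resize(c,None,fx=4,fy=4,interpolation=cv2.INTER_CUBIC)[:600])
E
```

```text
[531.99819984  94.00541804  13.29057359] [1.79738525e+02 1.02483226e-01 1.31386661e+02] [-4.92631802  4.07912137  3.31287693] [ 0.47833639  0.90661251 -0.29881346]
```

View pics/side_5.png

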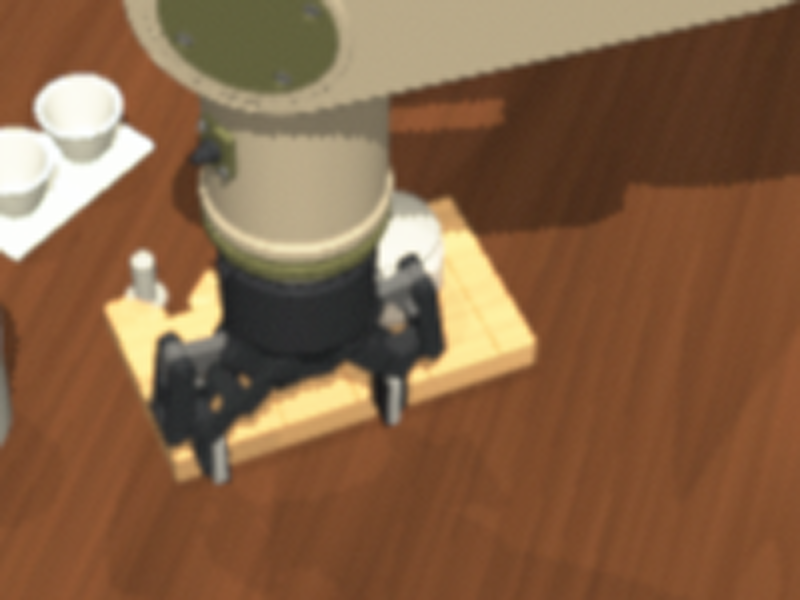

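View pics/top_5.png

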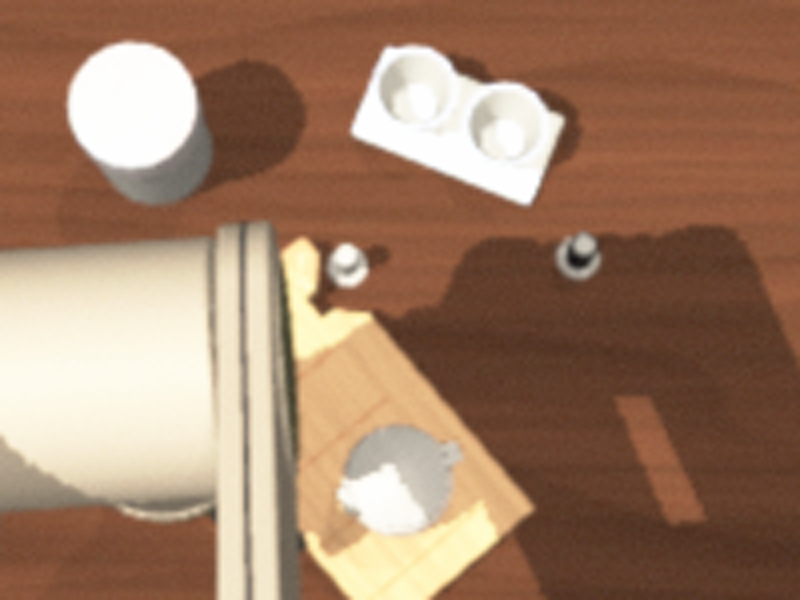

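>>> apply_moves(series=[[1,[0.003,-0.002,0],0],[1,[0.006,-0.004,0],0],[1,[0.009,-0.006,0],0],[1,[0.012,-0.008,0],0],[1,[0.014,-0.0095,0],0]])

```text
time: 6.72
tool_pos: [545.5, 84.7, 13.2]
tcp_rot: [179.8, 0.0, 131.4]
ft_force: [-5.7, 4.7, 3.5]
finger_gap: 85.2
```

```bash
cat >> h.py <<'E'
def look(k):
    q=sense();print(q["tool_pos"].round(1),q["tcp_rot"].round(1),q["ft_force"].round(1),q["wrist_torque"].round(2))
    S=optics.snapshot("side"); c=S["color"][180:330,220:350]
    T=optics.snapshot("top"); d=T["color"][120:270,240:310+30]
    a=np.hstack([c,d]); a=cv2.resize(a,None,fx=3.4,fy=3.4,interpolation=cv2.INTER_CUBIC); cv2.imwrite(f"pics/look_{k}.png",a)
    return T,S
E
python3 - <<'E'
from h import *
look(6)
E
```

```text
[545.5  84.7  13.2] [179.8   0.  131.4] [-5.7  4.7  3.5] [ 0.51  0.98 -0.35]
```

View pics/look_6.png

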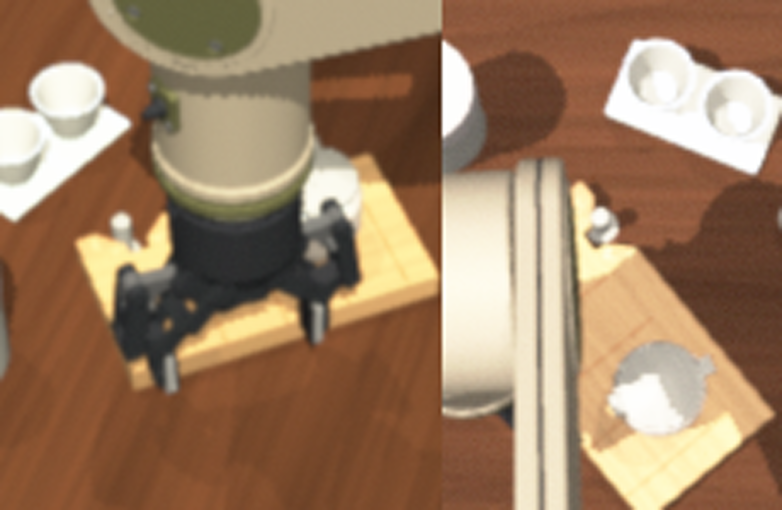

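>>> apply_moves(series=[[1,[0.0015,-0.001,0],0],[1,[0.003,-0.002,0],0],[1,[0.0045,-0.003,0],0],[1,[0.0055,-0.004,0],0],[1,[0.0055,-0.004,0],0]])

```text
time: 7.45
tool_pos: [548.9, 82.0, 12.9]
tcp_rot: [179.9, -0.2, 131.4]
ft_force: [-12.9, 9.5, 9.8]
finger_gap: 85.4
```

```bash
python3 - <<'E'
from h import *
look(7)
E
```

```text
[548.9  82.   12.9] [179.9  -0.2 131.4] [-12.9   9.5   9.8] [ 1.09  2.27 -0.46]
```

View pics/look_7.png

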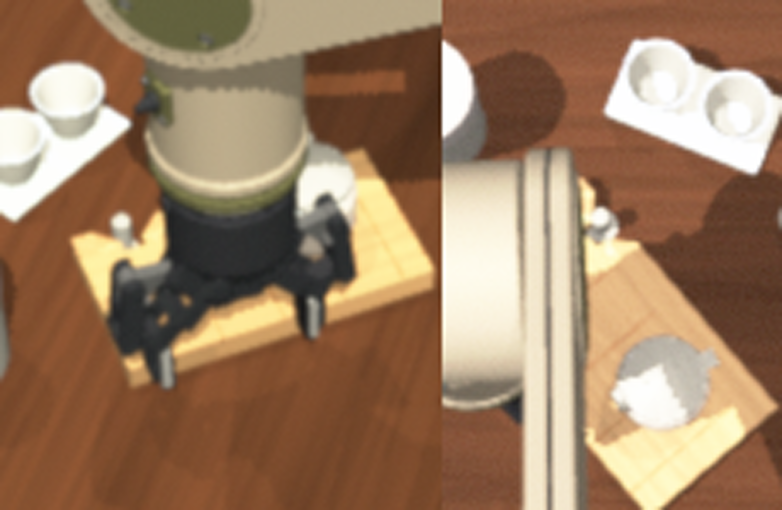

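```bash
python3 - <<'E'
from h import *
T,S=[optics.snapshot(n) for n in("top","side")]
cv2.imwrite("pics/t8.png",cv2.resize(T["color"][165:275,280:345],None,fx=8,fy=8,interpolation=cv2.INTER_CUBIC)[:600,:])
a=S["color"][225:300,235:360]
cv2.imwrite("pics/s8.png",cv2.resize(a,None,fx=6,fy=6,interpolation=cv2.INTER_CUBIC))
E
```

```text
(no output)
```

View pics/t8.png

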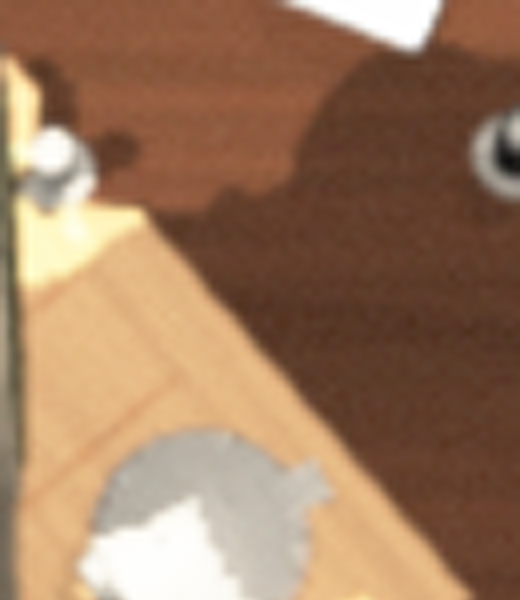

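View pics/s8.png

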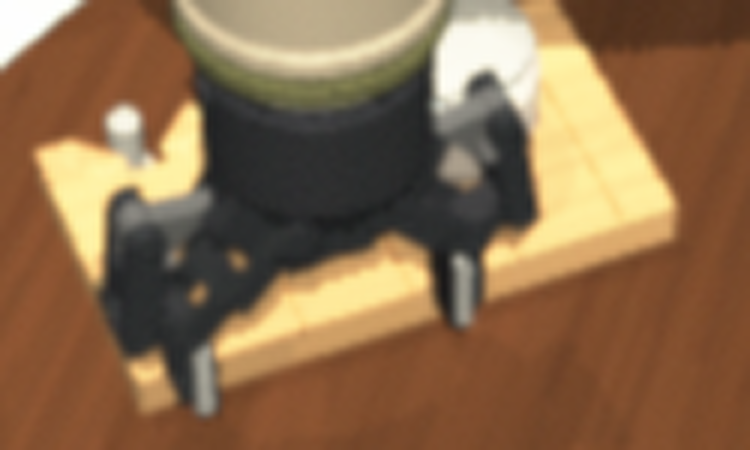

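```bash
python3 - <<'E'
from h import *
T,S=[optics.snapshot(n) for n in("top","side")]
fs=lambda x,y:np.array([(x+.5)/6-.5+235,(y+.5)/6-.5+225]); ft=lambda x,y:np.array([(x+.5)/8-.5+280,(y+.5)/8-.5+165])
so=[((-94,-165,18),fs(676,207)),((-94,-165,0),fs(676,237)),((-94,35,0),fs(143,412)),((-94,35,18),fs(138,372)),((16,35,18),fs(37,153))]
to=[((16,-22,18),ft(143,210)),((16,22,18),ft(42,95))]
def W(q,b):
    c,s=np.cos(q[2]),np.sin(q[2]); return [q[0]+c*b[0]-s*b[1],q[1]+s*b[0]+c*b[1],b[2]]
def fitp(O):
    f=lambda q:np.concatenate([proj(s,W(q,b))[0]-uv for s,b,uv in O])
    r=least_squares(f,[638,24,-.85],x_scale=[1,1,.01]); return r.x,r.fun
a,fa=fitp([(S,*o) for o in so]); print("side",a.round(3),fa.round(1))
b,fb=fitp([(T,*o) for o in to]); print("top",b.round(3),fb.round(1))
# where the pin appears in the same view; pin top z=32
for n,s,uv in(("S",S,fs(125,112)),("T",T,ft(55,150))): print(n,ray(s,uv,32).round(1))
p=a
for im,s,n,sc,o in((S["color"],S,"s",6,(235,225)),(T["color"],T,"t",8,(280,165))):
    h,w=(75,125) if n=="s" else (75,65)
    I=cv2.resize(im[o[1]:o[1]+h,o[0]:o[0]+w],None,fx=sc,fy=sc,interpolation=cv2.INTER_CUBIC)
    for z,col in((18,(255,0,0)),(0,(255,0,255))): cv2.polylines(I,[np.round((proj(s,bpts(p,z))-o+.5)*sc).astype(np.int32)],True,col,1)
    cv2.imwrite(f"pics/ov8_{n}.png",I)
E
```

```text
side [638.421  20.655  -0.868] [ 0.1 -0.3 -0.3  0.1 -0.1 -0.3  0.1  1.2  0.2 -0.8]
top [637.826  20.467  -0.847] [ 0.1  0.1 -0.1 -0.1]
S [647.   16.4  32. ]
T [646.   18.5  32. ]
```

View pics/ov8_s.png

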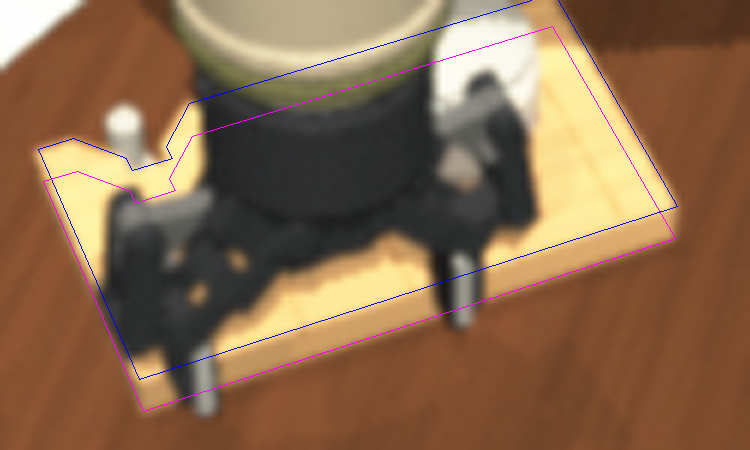

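View pics/ov8_t.png

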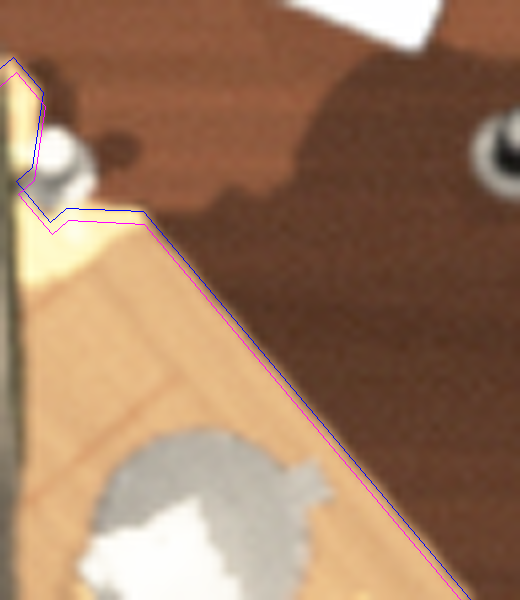

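>>> apply_moves(series=[[1,[0.0005,0.0015,0.001],0],[1,[0.002,0.0015,0.001],0],[1,[0.003,0.0015,0.001],0],[1,[0.004,0.0015,0.001],0],[1,[0.005,0.001,0.001],0]])

```text
time: 8.38
tool_pos: [551.5, 83.3, 13.4]
tcp_rot: [-179.9, -0.4, 131.3]
ft_force: [-15.0, 4.1, 13.0]
finger_gap: 85.5
```

```bash
python3 - <<'E'
from h import *
look(9)
E
```

```text
[551.5  83.3  13.4] [-179.9   -0.4  131.3] [-15.    4.1  13. ] [ 0.59  2.5  -0.56]
```

View pics/look_9.png

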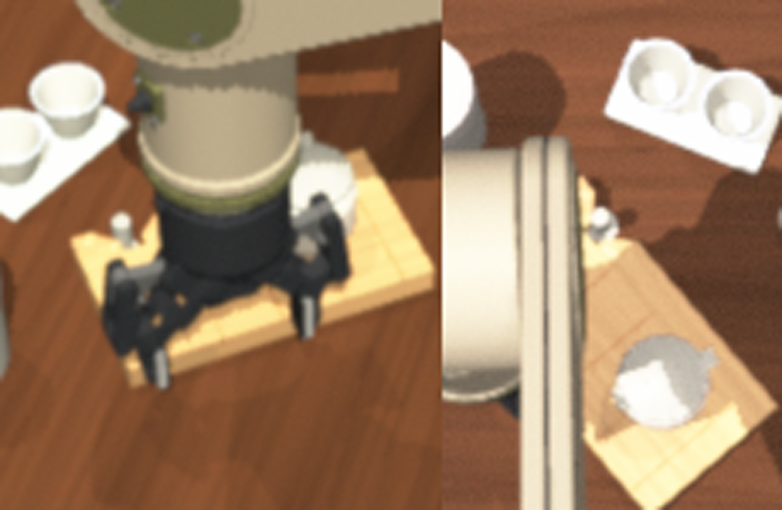

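>>> apply_moves(series=[[1,[-0.003,0.003,0.002],0],[1,[-0.005,0.0055,0.003],0],[1,[-0.005,0.0055,0.003],0]])

```text
time: 8.85
tool_pos: [547.1, 88.8, 16.8]
tcp_rot: [-179.9, -0.4, 131.4]
ft_force: [0.3, -0.3, -0.2]
finger_gap: 85.0
```

```bash
python3 - <<'E'
from h import *
look(10)
E
```

```text
[547.1  88.8  16.8] [-179.9   -0.4  131.4] [ 0.3 -0.3 -0.2] [-0.04 -0.01 -0.02]
```

View pics/look_10.png

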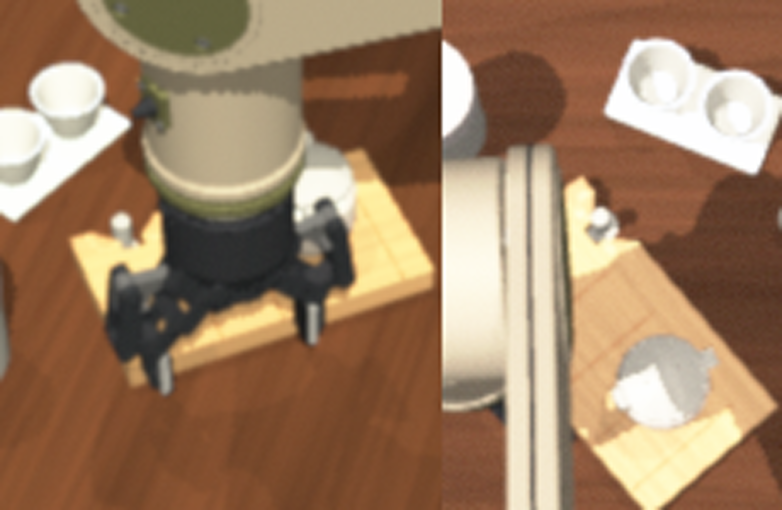

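>>> apply_moves(series=[[1,[-0.004,-0.0035,0],0],[1,[-0.0075,-0.0065,0],0],[1,[-0.005,-0.009,0],0],[1,[-0.003,-0.011,0],0],[1,[-0.003,-0.011,0],0]])

```text
time: 9.57
tool_pos: [544.4, 77.5, 16.8]
tcp_rot: [-179.9, -0.4, 131.3]
ft_force: [-0.7, -0.3, -0.6]
finger_gap: 85.8
```

>>> apply_moves(series=[[1,[0.0015,-0.001,0.0005],0],[1,[0.003,-0.0015,0.001],0],[1,[0.0045,-0.002,0.001],0],[1,[0.006,-0.0025,0.0015],0],[1,[0.0065,-0.003,0.0015],0]])

```text
time: 10.2
tool_pos: [551.1, 74.5, 18.3]
tcp_rot: [-179.9, -0.4, 131.3]
ft_force: [0.0, -0.1, -0.3]
finger_gap: 85.2
```

```bash
python3 - <<'E'
from h import *
look(11)
E
```

```text
[551.1  74.5  18.3] [-179.9   -0.4  131.3] [ 0.  -0.1 -0.3] [-0.01 -0.04  0.03]
```

View pics/look_11.png

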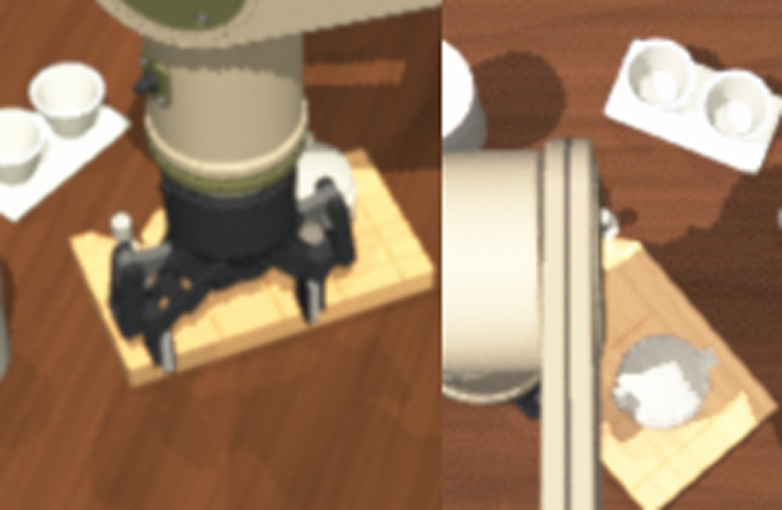

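```bash
python3 - <<'E'
from h import *
S=optics.snapshot("side")
a=S["color"][225:300,235:360]
cv2.imwrite("pics/s12.png",cv2.resize(a,None,fx=6,fy=6,interpolation=cv2.INTER_CUBIC))
E
```

```text
(no output)
```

View pics/s12.png

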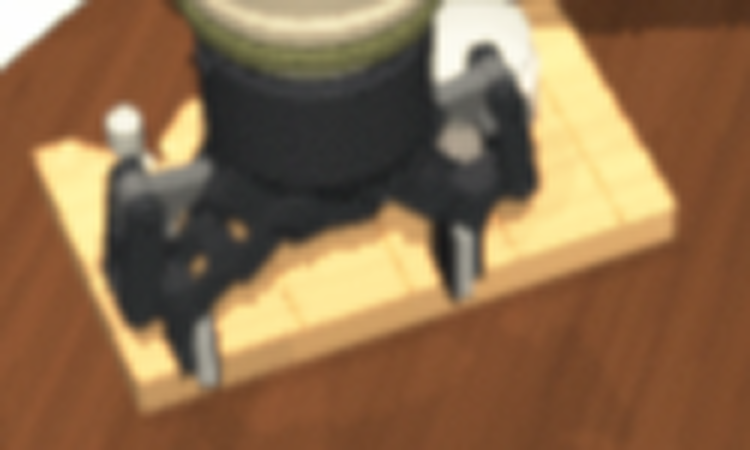

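The tips are riding above the board's top edge here. With the gripper fully open they sit about level with the TCP, so I'll back off and go lower.

>>> apply_moves(series=[[1,[-0.004,0.0045,0.001],0],[1,[-0.008,0.009,0.001],0],[1,[-0.01,0.0115,0.0],0],[1,[-0.01,0.0115,-0.006],0],[1,[-0.01,0.0115,-0.01],0]])

```text
time: 10.98
tool_pos: [540.6, 86.0, 7.6]
tcp_rot: [-179.9, -0.4, 131.3]
ft_force: [-0.6, -0.2, 0.6]
finger_gap: 85.4
```

>>> apply_moves(series=[[1,[0,0,-0.001],0],[1,[0,0,-0.002],0],[1,[0,0,-0.002],0]])

```text
time: 11.35
tool_pos: [540.7, 85.9, 5.6]
tcp_rot: [-179.9, -0.4, 131.3]
ft_force: [0.2, 0.1, -0.1]
finger_gap: 85.2
```

```bash
python3 - <<'E'
from h import *
look(13)
S=optics.snapshot("side")
a=S["color"][225:300,235:360]
cv2.imwrite("pics/s13.png",cv2.resize(a,None,fx=6,fy=6,interpolation=cv2.INTER_CUBIC))
E
```

```text
[540.7  85.9   5.6] [-179.9   -0.4  131.3] [ 0.2  0.1 -0.1] [ 0.07  0.   -0.01]
```

View pics/s13.png

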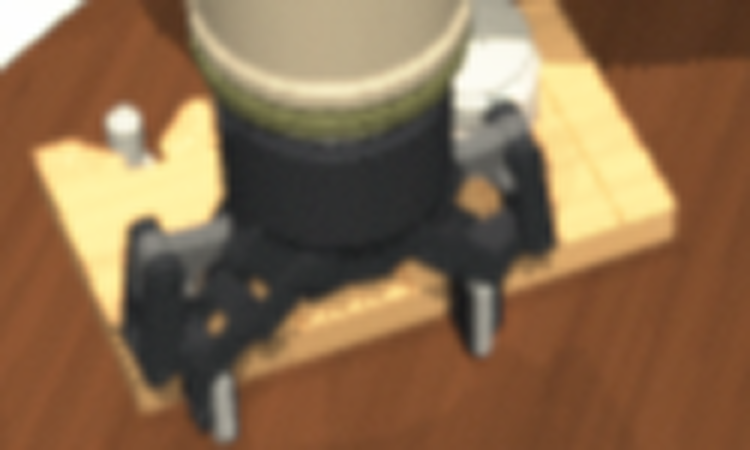

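>>> apply_moves(series=[[1,[0.0025,-0.003,0],0],[1,[0.005,-0.006,0],0],[1,[0.0065,-0.0065,0],0],[1,[0.008,-0.007,0],0],[1,[0.0095,-0.007,0],0]])

```text
time: 12.12
tool_pos: [547.8, 79.7, 5.1]
tcp_rot: [-179.7, -0.7, 131.3]
ft_force: [-11.0, 4.8, 9.1]
finger_gap: 85.3
```

```bash
python3 - <<'E'
from h import *
look(14)
E
```

```text
[547.8  79.7   5.1] [-179.7   -0.7  131.3] [-11.    4.8   9.1] [ 0.35  1.85 -0.51]
```

View pics/look_14.png

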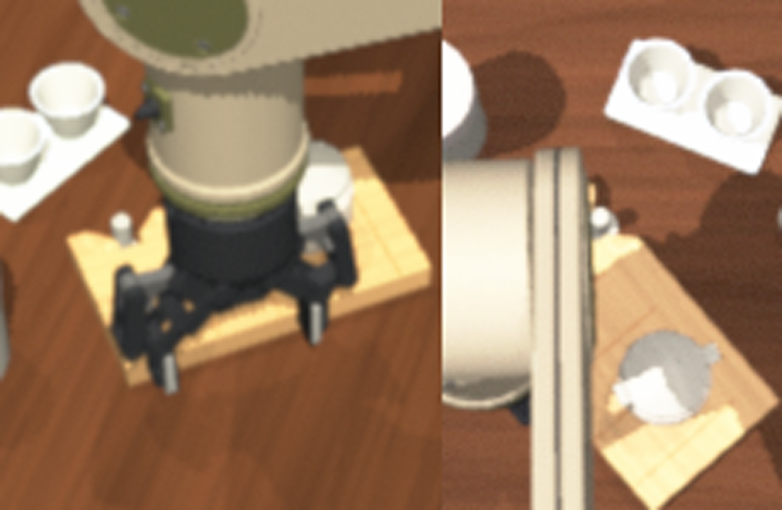

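>>> apply_moves(series=[[1,[0.002,-0.0005,0.0015],0],[1,[0.0035,-0.001,0.002],0],[1,[0.005,-0.001,0.0025],0],[1,[0.005,-0.001,0.0025],0]])

```text
time: 12.72
tool_pos: [553.3, 78.4, 7.5]
tcp_rot: [-179.7, -0.6, 131.3]
ft_force: [-2.6, 2.0, -2.1]
finger_gap: 85.3
```

```bash
python3 - <<'E'
from h import *
look(15)
E
```

```text
[553.3  78.4   7.5] [-179.7   -0.6  131.3] [-2.6  2.  -2.1] [ 0.41  0.28 -0.14]
```

View pics/look_15.png

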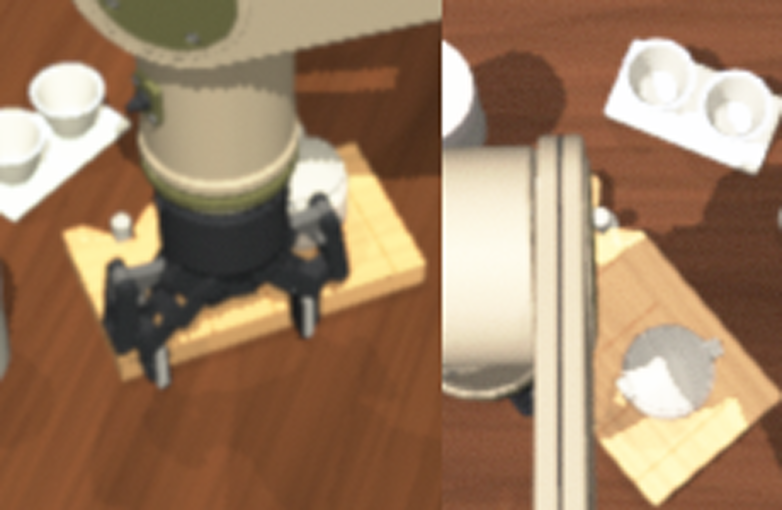

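>>> apply_moves(series=[[1,[0.0015,-0.001,0],0],[1,[0.003,-0.0015,0.0005],0],[1,[0.004,-0.0025,0.001],0],[1,[0.004,-0.0025,0.001],0]])

```text
time: 13.32
tool_pos: [553.7, 77.6, 7.3]
tcp_rot: [-179.5, -1.0, 131.3]
ft_force: [-15.4, 9.4, 4.6]
finger_gap: 85.6
```

```bash
python3 - <<'E'
from h import *
T,S=look(16)
cv2.imwrite("pics/t16.png",cv2.resize(T["color"][165:240,280:345],None,fx=8,fy=8,interpolation=cv2.INTER_CUBIC))
cv2.imwrite("pics/s16.png",cv2.resize(S["color"][225:300,235:360],None,fx=6,fy=6,interpolation=cv2.INTER_CUBIC))
E
```

```text
[553.7  77.6   7.3] [-179.5   -1.   131.3] [-15.4   9.4   4.6] [ 1.39  2.42 -0.64]
```

View pics/t16.png

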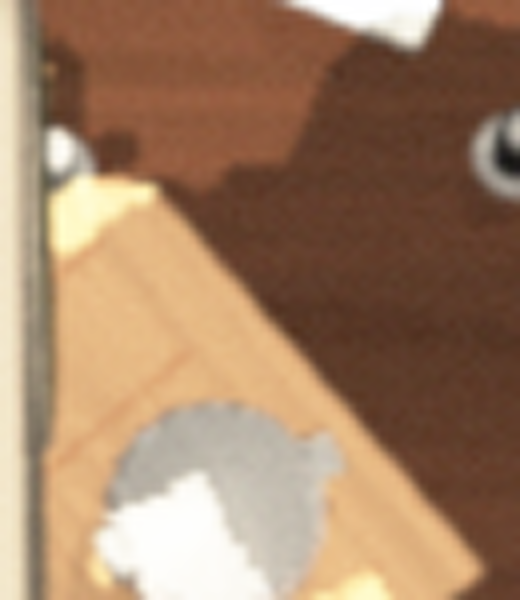

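View pics/s16.png

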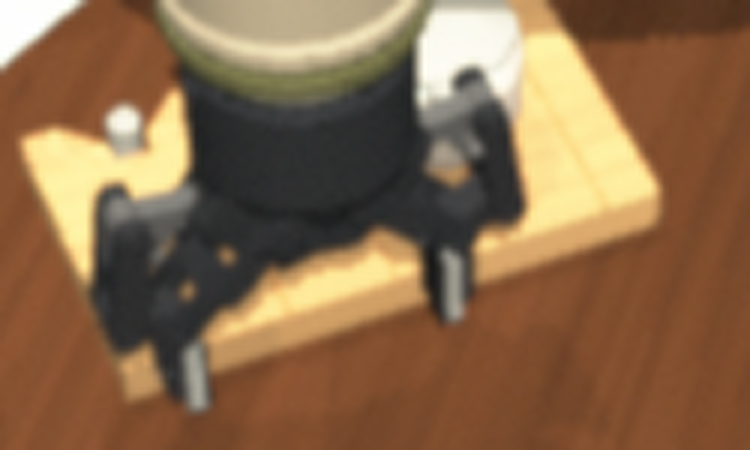

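```bash
cat >> h.py <<'E'
fs=lambda x,y:np.array([(x+.5)/6-.5+235,(y+.5)/6-.5+225]); ft=lambda x,y:np.array([(x+.5)/8-.5+280,(y+.5)/8-.5+165])
def W(q,b):
    c,s=np.cos(q[2]),np.sin(q[2]); return [q[0]+c*b[0]-s*b[1],q[1]+s*b[0]+c*b[1],b[2]]
def fitp(O,q0):
    f=lambda q:np.concatenate([proj(s,W(q,b))[0]-uv for s,b,uv in O])
    r=least_squares(f,q0,x_scale=[1,1,.01]); return r.x,r.fun
E
python3 - <<'E'
from h import *
T,S=[optics.snapshot(n) for n in("top","side")]
so=[((-94,-165,18),fs(659,188)),((-94,-165,0),fs(659,219)),((-94,35,0),fs(127,402)),((-94,35,18),fs(122,362)),((16,35,18),fs(22,140))]
to=[((16,-22,18),ft(157,188)),((16,-165,18),ft(485,572))]
a,fa=fitp([(S,*o) for o in so],[643,20,-.85]); print("side",a.round(3),fa.round(1))
b,fb=fitp([(T,*o) for o in to],[643,20,-.85]); print("top",b.round(3),fb.round(1))
p=(a+b)/2; d=np.array([645.8,18.2])-p[:2]; print(p, d@[np.cos(p[2]),np.sin(p[2])],d@[-np.sin(p[2]),np.cos(p[2])])
E
```

```text
side [646.131  17.618  -0.855] [-0.1  0.1 -0.4  0.3  0.2 -0.7  0.4  0.7 -0.2 -0.3]
top [645.348  17.251  -0.861] [-0.2 -0.2  0.2  0.2]
[645.73960737  17.4343036   -0.85798754] -0.5397763490802026 0.5464245063910229
```

The notch is bedded: both cameras put the board origin within 1 mm of the pin, and the arm feels 18 N. Next is the swing about the pin.

```bash
cat >> h.py <<'E'
PIN=np.array([645.8,18.0])
def swing(angs,press,yaw):
    t=sense()["tool_pos"][:2]; v=t-PIN; n=np.array([np.cos(yaw),np.sin(yaw)])
    for a in angs:
        c,s=np.cos(a),np.sin(a); w=np.array([[c,-s],[s,c]])@(v+press*n)-v
        print([round(x/1000,4) for x in w],a)
E
python3 - <<'E'
from h import *
swing([.02,.06,.11,.15,.18],1.2,-.858)
E
```

```text
[np.float64(-0.0004), np.float64(-0.0027)] 0.02
[np.float64(-0.0026), np.float64(-0.0065)] 0.06
[np.float64(-0.0051), np.float64(-0.0113)] 0.11
[np.float64(-0.007), np.float64(-0.0152)] 0.15
[np.float64(-0.0082), np.float64(-0.0182)] 0.18
```

>>> apply_moves(series=[[1,[-0.0004,-0.0027,0],0.02],[1,[-0.0026,-0.0065,0],0.06],[1,[-0.005,-0.0113,0],0.11],[1,[-0.007,-0.0152,0],0.15],[1,[-0.0082,-0.0182,0],0.18]])

```text
time: 14.15
tool_pos: [544.9, 60.4, 7.4]
tcp_rot: [-179.5, -1.1, 141.7]
ft_force: [-4.3, 8.5, 0.3]
finger_gap: 85.5
```

```bash
python3 - <<'E'
from h import *
T,S=look(17)
swing([.03,.08,.13,.17,.2],1.0,sense()["tcp_rot"][2]*np.pi/180-np.pi)
cv2.imwrite("pics/s17.png",cv2.resize(S["color"][225:300,235:360],None,fx=6,fy=6,interpolation=cv2.INTER_CUBIC))
E
```

```text
[544.9  60.4   7.4] [-179.5   -1.1  141.7] [-4.3  8.5  0.3] [ 1.09  0.88 -0.06]
[np.float64(-0.0004), np.float64(-0.0036)] 0.03
[np.float64(-0.0022), np.float64(-0.0088)] 0.08
[np.float64(-0.0038), np.float64(-0.014)] 0.13
[np.float64(-0.0048), np.float64(-0.0182)] 0.17
[np.float64(-0.0055), np.float64(-0.0214)] 0.2
```

View pics/s17.png

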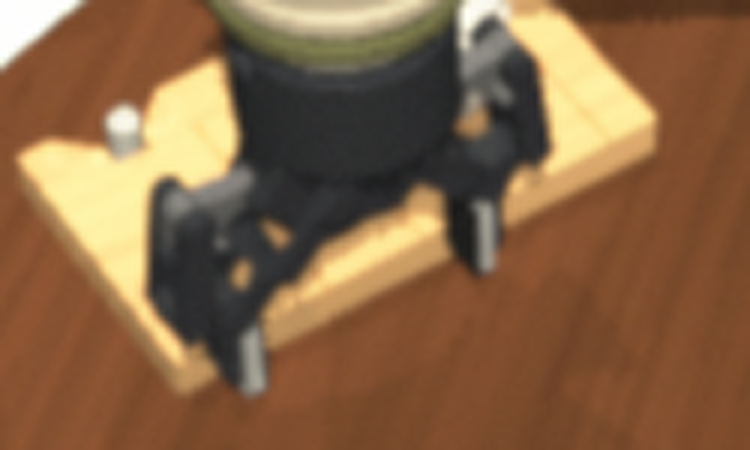

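View pics/look_17.png

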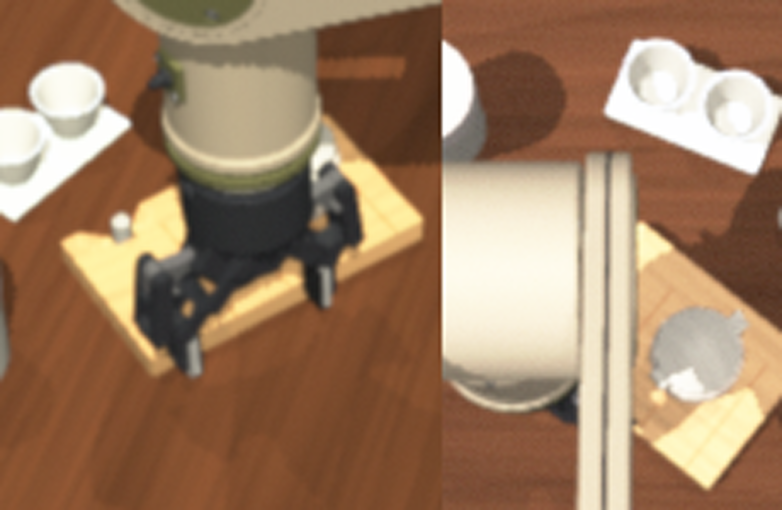

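>>> apply_moves(series=[[1,[-0.0004,-0.0036,0],0.03],[1,[-0.0022,-0.0088,0],0.08],[1,[-0.0038,-0.014,0],0.13],[1,[-0.0048,-0.0182,0],0.17],[1,[-0.0055,-0.0214,0],0.2]])

```text
time: 14.88
tool_pos: [538.8, 39.5, 7.3]
tcp_rot: [-179.6, -1.2, 153.3]
ft_force: [-4.3, 6.7, 0.2]
finger_gap: 85.4
```

```bash
python3 - <<'E'
from h import *
T,S=look(18)
swing([.03,.08,.13,.17,.2],1.0,sense()["tcp_rot"][2]*np.pi/180-np.pi)
cv2.imwrite("pics/s18.png",cv2.resize(S["color"][225:300,235:360],None,fx=6,fy=6,interpolation=cv2.INTER_CUBIC))
E
```

```text
[538.8  39.5   7.3] [-179.6   -1.2  153.3] [-4.3  6.7  0.2] [0.99 0.73 0.1 ]
[np.float64(0.0003), np.float64(-0.0036)] 0.03
[np.float64(-0.0004), np.float64(-0.009)] 0.08
[np.float64(-0.0009), np.float64(-0.0144)] 0.13
[np.float64(-0.0011), np.float64(-0.0187)] 0.17
[np.float64(-0.0011), np.float64(-0.022)] 0.2
```

View pics/s18.png

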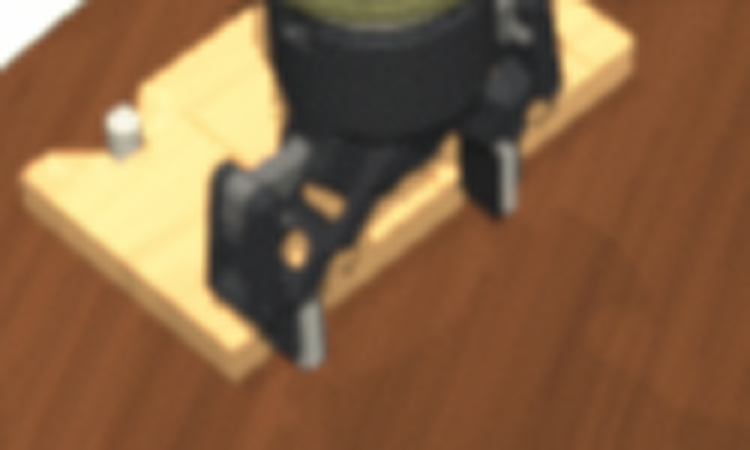

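View pics/look_18.png

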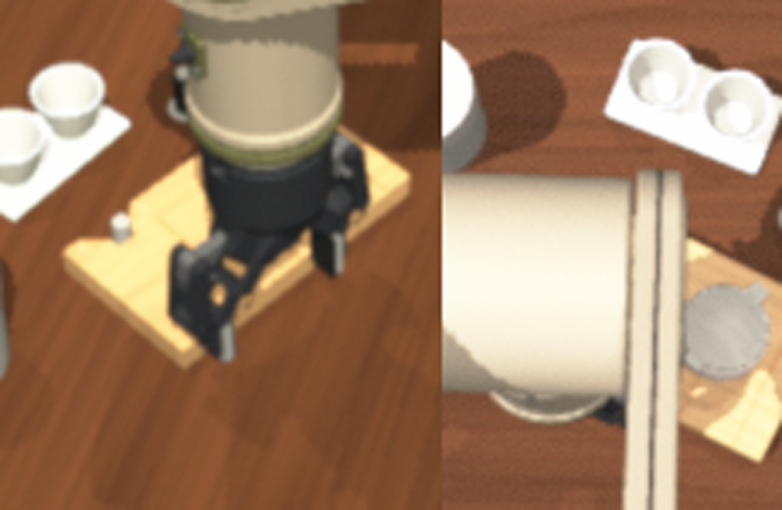

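```bash
python3 - <<'E'
from h import *
S=optics.snapshot("side")
so=[((-94,-165,18),fs(634,42)),((-94,-165,0),fs(633,72)),((-94,35,0),fs(238,381)),((-94,35,18),fs(234,346)),((16,35,18),fs(20,178))]
a,fa=fitp([(S,*o) for o in so],[643,20,-.466]); print("side",a.round(3),fa.round(1))
E
```

```text
side [ 6.46068e+02  2.00800e+01 -4.67000e-01] [-0.  -0.4 -0.2  0.  -0.2  0.1  0.1  0.7  0.4 -0.5]
```

>>> apply_moves(series=[[1,[0.0003,-0.0034,0],0.03],[1,[-0.0003,-0.0086,0],0.08],[1,[-0.0008,-0.0138,0],0.13],[1,[-0.0009,-0.018,0],0.17],[1,[-0.0009,-0.021,0],0.2]])

```text
time: 15.65
tool_pos: [537.2, 18.8, 7.3]
tcp_rot: [-179.5, -1.2, 164.8]
ft_force: [-5.5, 5.4, 0.3]
finger_gap: 85.2
```

```bash
python3 - <<'E'
from h import *
T,S=look(19)
swing([.02,.05,.08,.1],1.0,sense()["tcp_rot"][2]*np.pi/180-np.pi)
cv2.imwrite("pics/s19.png",cv2.resize(S["color"][205:300,235:360],None,fx=6,fy=6,interpolation=cv2.INTER_CUBIC))
E
```

```text
[537.2  18.8   7.3] [-179.5   -1.2  164.8] [-5.5  5.4  0.3] [ 0.73  0.79 -0.03]
[np.float64(0.001), np.float64(-0.0024)] 0.02
[np.float64(0.0011), np.float64(-0.0056)] 0.05
[np.float64(0.0013), np.float64(-0.0089)] 0.08
[np.float64(0.0015), np.float64(-0.011)] 0.1
```

View pics/s19.png

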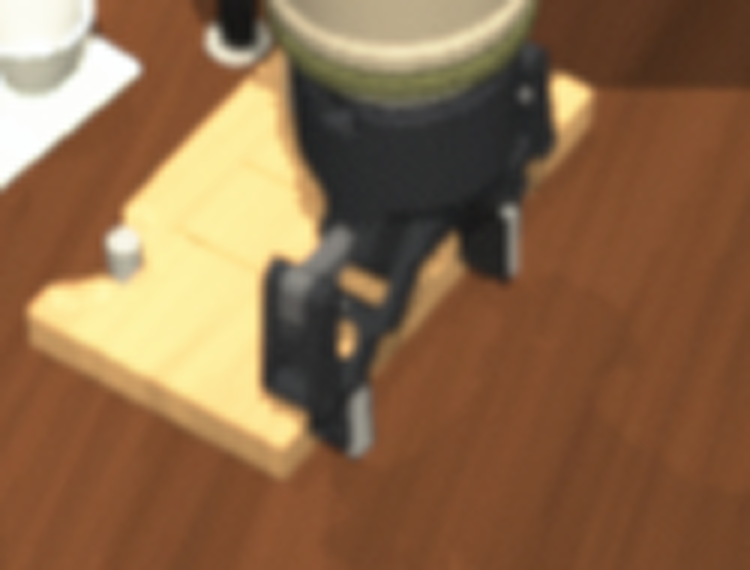

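View pics/look_19.png

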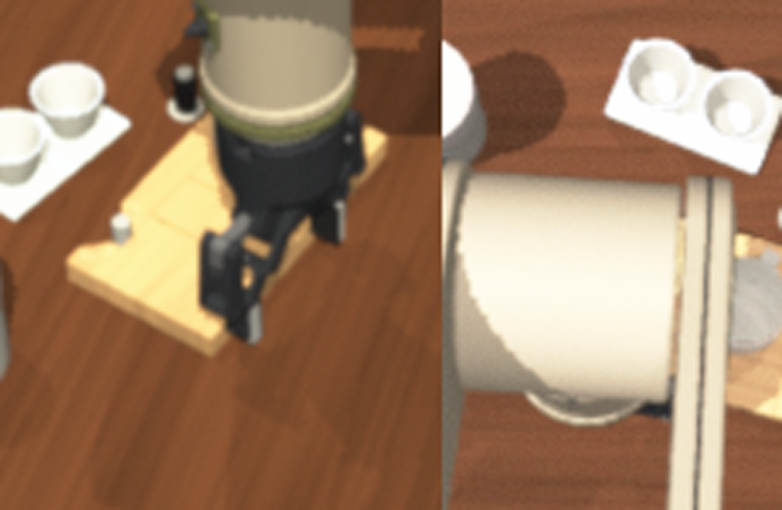

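>>> apply_moves(series=[[1,[0.001,-0.0024,0],0.02],[1,[0.0011,-0.0055,0],0.05],[1,[0.0013,-0.0087,0],0.08],[1,[0.0015,-0.0108,0],0.1]])

```text
time: 16.25
tool_pos: [537.8, 7.9, 7.2]
tcp_rot: [-179.5, -1.4, 170.5]
ft_force: [-6.7, 3.2, 3.0]
finger_gap: 85.9
```

```bash
python3 - <<'E'
from h import *
T,S=look(20)
swing([.015,.03,.045,.06],1.0,sense()["tcp_rot"][2]*np.pi/180-np.pi)
cv2.imwrite("pics/s20.png",cv2.resize(S["color"][195:290,235:360],None,fx=6,fy=6,interpolation=cv2.INTER_CUBIC))
E
```

```text
[537.8   7.9   7.2] [-179.5   -1.4  170.5] [-6.7  3.2  3. ] [ 0.54  1.05 -0.23]
[np.float64(0.0012), np.float64(-0.0018)] 0.015
[np.float64(0.0013), np.float64(-0.0034)] 0.03
[np.float64(0.0016), np.float64(-0.005)] 0.045
[np.float64(0.0018), np.float64(-0.0066)] 0.06
```

View pics/s20.png

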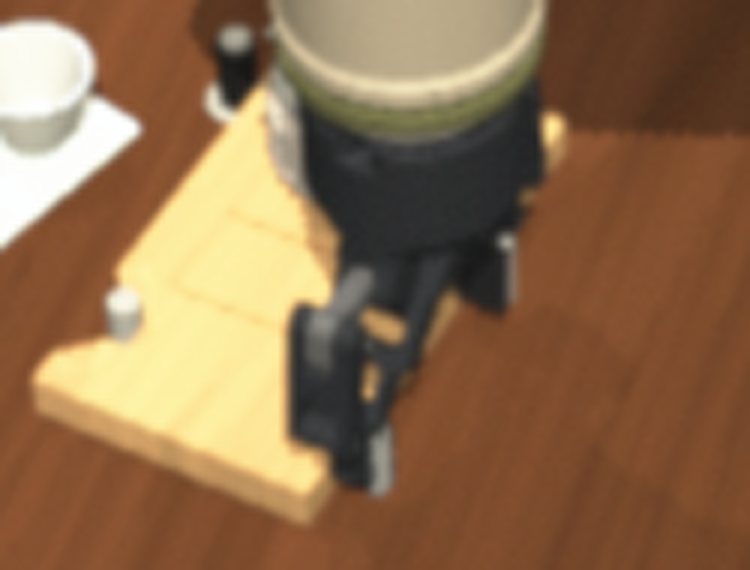

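>>> apply_moves(series=[[1,[0.0012,-0.0018,0],0.015],[1,[0.0013,-0.0034,0.0005],0.03],[1,[0.0016,-0.0046,0.0005],0.042],[1,[0.002,-0.005,0.0005],0.047]])

```text
time: 16.85
tool_pos: [537.8, 3.7, 7.2]
tcp_rot: [-179.6, -1.6, 173.2]
ft_force: [-12.2, 7.8, 5.1]
finger_gap: 85.3
```

```bash
python3 - <<'E'
from h import *
T,S=look(21)
cv2.imwrite("pics/s21.png",cv2.resize(S["color"][195:290,235:360],None,fx=6,fy=6,interpolation=cv2.INTER_CUBIC))
E
```

```text
[537.8   3.7   7.2] [-179.6   -1.6  173.2] [-12.2   7.8   5.1] [ 1.05  1.9  -0.57]
```

View pics/s21.png

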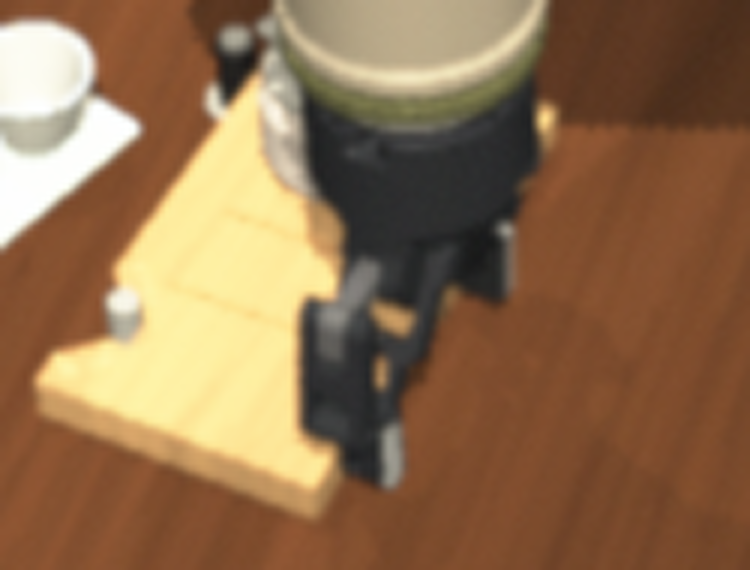

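>>> apply_moves(series=[[1,[0.002,-0.0015,0.001],0.01],[1,[0.003,-0.002,0.001],0.02],[1,[0.004,-0.002,0.001],0.03],[1,[0.004,-0.002,0.001],0.03],[1,[0.004,-0.002,0.001],0.03]])

```text
time: 17.58
tool_pos: [536.6, 3.4, 7.2]
tcp_rot: [-179.7, -2.3, 174.9]
ft_force: [-24.0, 10.8, 15.2]
finger_gap: 85.3
```

```bash
python3 - <<'E'
from h import *
T,S=look(22)
cv2.imwrite("pics/s22.png",cv2.resize(S["color"][195:290,235:360],None,fx=6,fy=6,interpolation=cv2.INTER_CUBIC))
f=lambda x,y:np.array([(x+.5)/6-.5+235,(y+.5)/6-.5+195])
E
```

```text
[536.6   3.4   7.2] [-179.7   -2.3  174.9] [-24.   10.8  15.2] [ 0.9   3.81 -1.18]
```

View pics/s22.png

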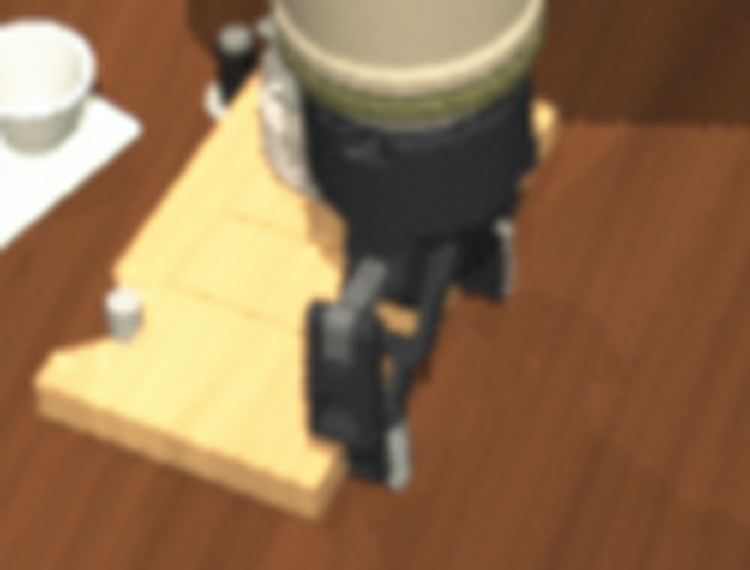

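View pics/look_22.png

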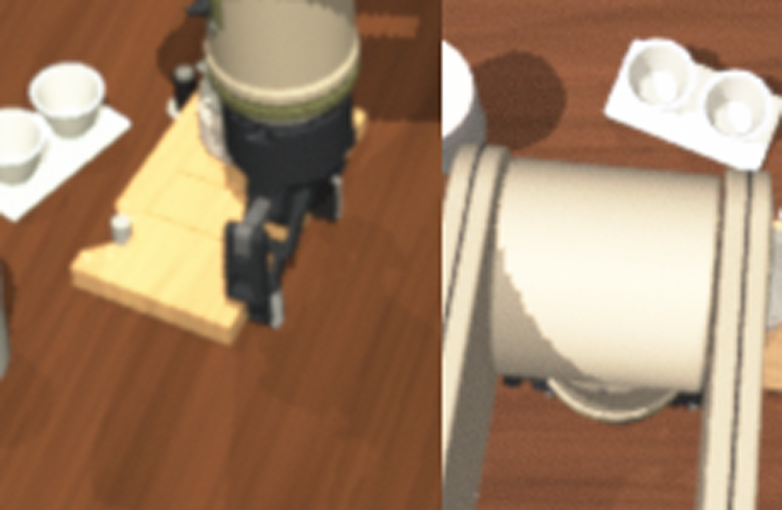

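>>> apply_moves(series=[[1,[-0.002,0.001,0],0],[1,[-0.008,0.001,0],0],[1,[-0.018,0.002,0],0],[1,[-0.028,0.003,0],0],[1,[-0.035,0.004,0.005],0]])

```text
time: 18.3
tool_pos: [500.4, 7.5, 11.9]
tcp_rot: [-179.7, -2.3, 174.9]
ft_force: [-0.5, -0.1, -0.1]
finger_gap: 85.4
```

>>> apply_moves(series=[[1,[-0.01,0,0.03],0],[1,[-0.02,0,0.07],0],[1,[-0.04,0.04,0.12],0],[1,[-0.06,0.09,0.16],0],[1,[-0.08,0.14,0.2],0]])

```text
time: 18.92
tool_pos: [423.7, 138.2, 205.8]
tcp_rot: [-179.7, -2.2, 174.8]
ft_force: [0.4, 0.0, -1.0]
finger_gap: 85.3
```

```bash
python3 - <<'E'
from h import *
q=sense(); print(q["tool_pos"],q["ft_force"])
shots=[optics.snapshot(n) for n in("top","side")]
for n,s in zip(("top","side"),shots): cv2.imwrite(f"pics/end_{n}.png",s["color"])
E
```

```text
[423.74133157 138.24501911 205.75460783] [ 4.26198231e-01  2.46259092e-04 -9.90671929e-01]
```

View pics/end_top.png

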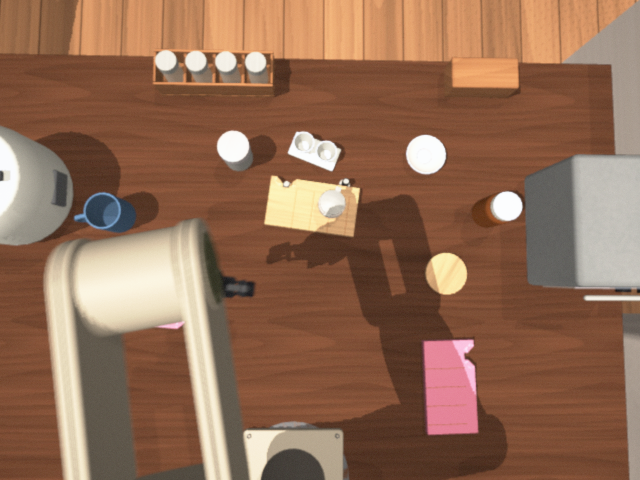

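View pics/end_side.png

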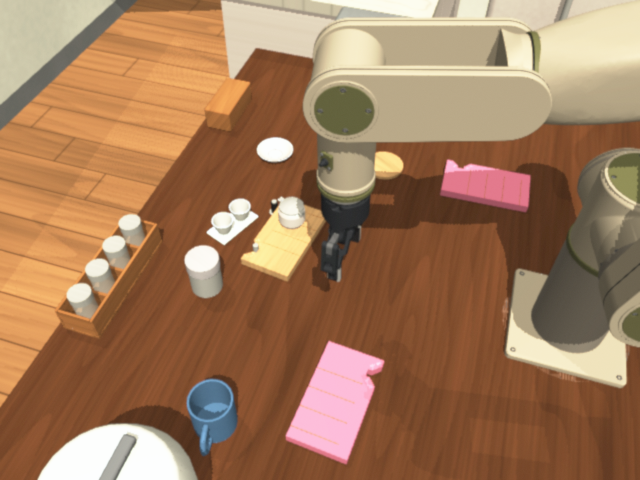

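```bash
python3 - <<'E'
from h import *
p=track(np.array([645.5,18.5,-.12]),name="fitend")
print(p[:2]-PIN,p[2]+.1242)
E
```

```text
joint [ 6.48021e+02  2.15500e+01 -1.23000e-01] 345.9 top [ 6.47856e+02  2.22070e+01 -1.30000e-01] 85.0 side [ 6.48391e+02  2.07640e+01 -1.24000e-01] 228.0
[2.22137304 3.55018817] 0.0013597285370474527
```

View pics/fitend_top.png

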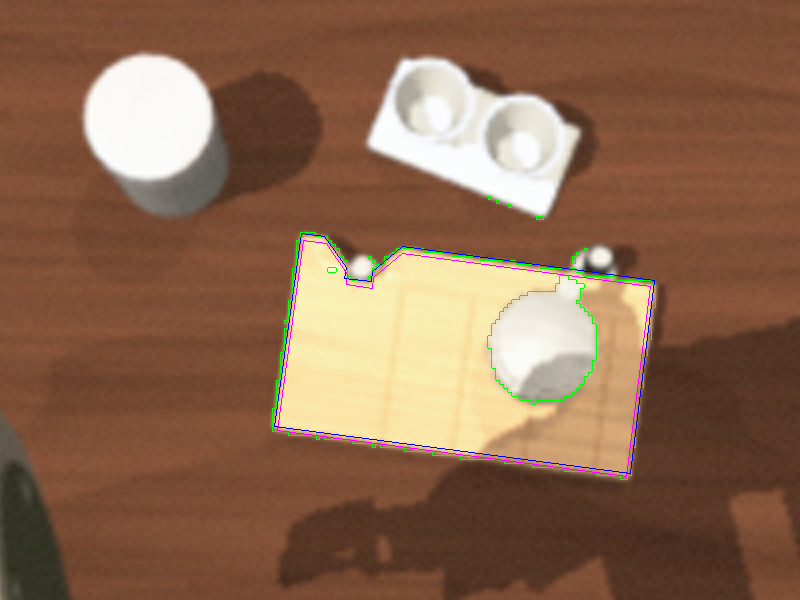

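View pics/fitend_side.png

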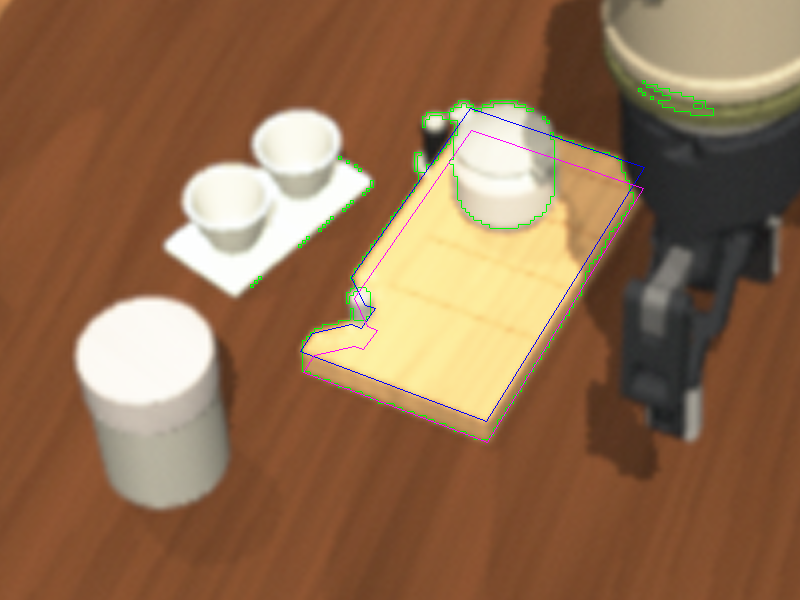

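```bash
python3 - <<'E'
from h import *
print(hand_in()); print(sense()["time"])
E
```

```text
the job is handed in; nothing more can be done
None
the job is handed in; nothing more can be done
```

The board is parked: its notch sits on the pin, its long far edge lies against the stop, and the pot is still standing on it. I handed the job in at about 19 s of robot time; no verdict was given.

**How it went:** I pushed the near long edge with both open fingers.
- The first push caught the pin on the notch's flank. The fingertips were higher than I assumed, and at one point they slid over the board's top edge with almost no force. I backed off, lowered them and pushed again.
- The notch then bedded on the pin with the board about 0.73 rad askew. The arm felt about 18 N, and both cameras put the board's origin within about 1 mm of the pin.
- I swung the board about the pin onto the stop and pressed. The force rose to about 26 N at the wrist while the board stayed put. I take that as well over 2 N on the stop, but I could only infer it. I then backed the arm clear.

**Last checks:**
- **Angle:** the board's direction matches the pin-to-stop line to about 0.002 rad in the combined fit and 0.006 rad from the top camera alone.
- **Position:** this check disagreed. The final fit put the board's origin about 4 mm from my pin estimate, near the 5 mm limit. I think that is mostly error, because the colour mask also picked up the egg holder, pin and stop. The throat allows only about 1.5 mm of sideways play, and the pictures show the pin in the notch.
- **Other things:** the pot stands upright. By eye, everything visible had not moved. In the last pictures the arm partly hid the left pink look-alike from above and the jar from the side; each shows in the other view.

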